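# Clamp the shell stand to the slotted plate

## Robot

A 6-joint arm with a two-finger parallel gripper is mounted at the origin on the work surface. World frame = base frame: x ahead of the robot, y to its left, z up, the work surface at z = 0. Lengths are in m, angles in degrees, forces in N, time in s.
With the tool pointing down it reaches from about 0.375 to 0.9 m from the base axis. Payload 3.1 kg.
Tool frame: the origin (TCP) lies where the fingers leave the gripper's body, on its centre line; the fingertips stand bot.tips_ahead ahead of it and the grasp point (between the pads) lies 51 mm ahead of it (bot.tips_ahead is the distance from the TCP to the fingertips, in m); z points along the fingers, x is the direction in which the jaws open and shut, and the axes are right-handed (so a half turn about z gives the same grasp; the last joint's range is limited). The gripper opens to 87 mm and grips with 3 to 60 N. Pads are 19 mm wide; open, the fingers measure 117 mm over their backs; the gripper's body (75 mm by 190 mm) begins 51 mm behind the grasp point.
Start: joints at [-78.982, 30.224, 82.088, -0, 67.689, -10.227], TCP at [0.226, -0.582, 0.292] pointing down, gripper open.
Joint ranges: [-176.69, 176.69], [-43.24, 126.21], [12.49, 139.97], [-82, 262], [0, 151.66], [-163.58, 163.58]. Speed limits (degrees/s): [159.86, 159.86, 180, 180, 180, 180].

## Interface

Orientations are given as a 3x3 rotation matrix whose columns are the frame's x, y, z axes.
In Python, from rig import bot, vision, nets gives the robot as it stands.
- The arm moves only by the tool play_rows, never from a script. Its argument "series" is a list of rows, each an object of numbers: "tx", "ty", "tz": the shift along the world's x, y, z as a fraction of full scale; "turn": the turn about the world's z as a fraction of full scale. A call has 1 to 10 rows; each row shifts and turns the commanded pose from where the row before left it; what a row does not reach is not made up. Full scale, the value 1, is 0.8 m for a shift and 60 degrees for a turn. A row lasts 1/10 s, in which the tool goes at most 50 mm and 8.59 degrees, less where a joint would pass 70% of its speed; a pose out of reach is approached as far as the arm can. A call with a number of a shift or a turn outside -1 to 1 is refused whole. A call with a gripper value outside its range is refused whole. "gripper" is the opening, from 0 (shut) to 1 (fully open), set as the call begins (left out, the last holds). The fingers move at their own pace and stop on an object; the grip force is fixed at half the most. Time passes only in rows, so rows that do not move let the fingers close. It gives the time, the measured TCP pose, the force and the opening at its end, in the units of the state.
- bot.read_state(): the state, without advancing time (a new reading comes with each control period).
- vision.capture(name): name is "side" or "top"; returns a dict with "pixels" (480x640x3 uint8, blue, green, red), "fx", "fy", "cx", "cy" (pixels), "extrinsics" (4x4, takes a point from camera to world coordinates). Camera axes: x right, y down, z forward; pixel columns grow to the right and rows downward; lengths in m; the calibration is good to about 2 mm. A picture is of the moment at which its call begins. There is no depth.
- bot.hand_in(): hands the job in, once; it reports no verdict.
Trained networks look in a picture, given as the dict that the camera call returned (one of the last four; its "shot" number tells which), for a name from the list of things; names that differ only in an ending like _2 or _b are one class to them, and where a whole thing is asked for, a point or a joint stands for the part that bears it (a point fixed in the world has none). Each returns a list of dicts, best first, with "confidence" (0 to 1); they miss things now and then, are a little off and sometimes report something else, mostly with a low value. They report only what shows in the picture. A call takes as long as a camera call. They do not tell look-alikes from the thing itself.
- nets.look_for(picture, query): "at" ([column, row] as shares, 0 to 1, of the picture: columns of its width, rows of its height, amid what is visible of it).
- nets.masks_of(picture, query): "region" (480x640 bool, what is visible of it) and "at" ([column, row] as shares, 0 to 1, of the picture: columns of its width, rows of its height, amid what is visible of it).
The state is a dict: "time_s": time; "joint_positions": joint angles; "qvel": joint speeds; "tau": joint torques, N m; "position": TCP position; "tcp_rot": TCP orientation; "force": force on the tool from outside, world axes, zero at the start; "moment": the same for the moment, N m; "opening": opening from 0.0 (shut) to 1.0 (fully open).
Only numpy, scipy, OpenCV 4.12 (cv2) and the standard library are available. Lean on these libraries where they do the work, as an engineer would, in place of code of your own. Each camera call takes 0.05 s, during which the arm holds its last target.

## Task

Clamp the helmet-shell stand down: lower the T-bolt through the slot in the stand's foot into the plate's slot and turn it clockwise until its head stops square across the slot, under the lips. Then tighten its wing nut clockwise, finger-tight and about 35 degrees more, and let go; do not force the bolt or overtighten it, and leave the stand, the other bolts and the tools where they are.

Things in the scene. Friction and masses are not known exactly. Their poses are not given: they have to be found in the camera images.
- plate: fixed aluminium plate 170 x 420 mm, 25 mm tall; origin at the centre of its underside, x across, y along. An open-ended T-slot runs along its y axis at x = 0: mouth between the lips 16 mm wide, lips 6 mm thick (19 to 25 mm above the underside), channel below them 27 mm wide with its floor 6 mm above the underside
- stand: loose stand of about 3 kg on the plate: a flat foot 60 mm wide, 10 mm thick, with a through-slot 20 mm wide (x), 40 mm long (y) over the plate's slot and parallel to it; origin at that slot's centre, on the foot's underside. Towards its +y follow a 100 mm wide base, a post and a helmet shell up to 225 mm high, which begins 100 mm from the origin
- foot_slot (a point): centre of the slot in the stand's foot, at the foot's top face, 10 mm above the plate's top; the bolt goes in here
- rack: black bolt rack, fixed, 210 (x) x 52 mm, 30 mm tall, origin at its underside; three pockets 30 x 18 mm, 20 mm deep, 70 mm apart in a row along x; the T-bolt and two other bolts stand in them in any order
- tbolt: the T-bolt, plain steel, standing head down in the rack. Head 26 mm long (its x), 14 mm wide (y), 8 mm tall; shank 10 mm thick, to 66 mm. Origin at the centre of the head's underside, z up. The head enters the slot's mouth lengthwise only, 1 mm to spare each side. Under the lips it turns clockwise from above (two corners are relieved) until the channel's walls stop it about 8 degrees past square
- wing_nut: the nut on the T-bolt; origin on the axis, under its collar, 25 to 27 mm above the head's underside (varies, as does its yaw to the bolt). Collar 30 mm across, 6 mm tall; hub 20 mm across up to 18 mm; above it an upright wing 36 mm long (x), 12 mm thick (y), 18 to 48 mm above the origin. Its stiff thread (0.08 N m) carries the bolt along until the head is stopped
- wing (a point): centre of the nut's wing, 33 mm above its origin: grip here. With the bolt in, its collar rests on the foot and 1 to 3 mm of play is left between head and lips: it can be lifted that far. Once the head is stopped, clockwise turning draws the bolt up 2.5 mm per rad. From no play left, 0.6 rad more clamps with about 20 to 45 N, 1.2 rad with over 80 N; wall friction can hide some play
- hex_bolt: plain steel bystander bolt in the rack: round 15 mm foot, 10 mm shank, round knob 32 mm wide and 16 mm tall on top; 71 mm tall, origin at its underside
- pin: plain steel bystander pin in the rack: 14 mm round, 22 mm ball on top, 73 mm tall, origin at its underside
- pliers: pliers lying flat on the bench, 165 mm long, 14 mm thick, origin under the pivot, jaws to its +x
- sanding_block: cork sanding block 110 x 65 x 28 mm, origin at its underside
- disc_stack: stack of sanding discs 110 mm across, 30 mm tall, origin at its underside
There are look-alikes about, which are no part of the job. What is shaped like the tbolt but green is not meant.

How it is judged (in metres and radians):
On the way, in this order (a step that is already met when the one before it is completed fails the run):
1. the bolt's head is down through the foot and below the lips of the slot (z of tbolt in the frame of plate between 0 and 0.0125 m and x of tbolt in the frame of plate between -0.006 and 0.006 m and horizontal distance between tbolt and foot_slot below 0.022 m and angle between tbolt's own z axis and vertical below 0.12 rad), for 0.2 s.
2. its head is turned square across the slot, below the lips (all of step 1 and angle between the x axis of tbolt and the x axis of plate, either way round below 0.35 rad), for 0.2 s.
At the end, for the whole second after the job is handed in: the T-bolt stands upright (7 degrees) in the foot's slot, its head below the plate's lips and square across the slot within 20 degrees; the nut presses on the foot with over 10 N, the head on the plate with over 8 N; the stand is within 12 mm of its start; all at rest (all of step 2 and contact force between tbolt and stand above 10 N and contact force between tbolt and plate above 8 N and distance of stand from where it was at the start of the episode below 0.012 m and linear speed of tbolt below 0.02 m/s); the robot touches nothing.
It fails at once if the bolt or its nut presses on the stand with more than 80 N (jammed down or overtightened) (contact force between tbolt and stand above 80 N).
It fails at once if the bolt is forced against the plate with more than 120 N (contact force between tbolt and plate above 120 N).
It fails at once if the stand is shifted by more than 15 mm (distance of stand from where it was at the start of the episode above 0.015 m).
It fails at once if another bolt or a tool is disturbed (moved more than 30 mm) (distance of any of hex_bolt, pin, pliers, sanding_block, disc_stack from where it was at the start of the episode above 0.03 m).
It also fails if it takes over 64 s, if anything falls off the work surface, if the arm or the gripper's body presses on something with over 40 N, if the wrist force passes 120 N, or if a joint passes its speed limit or range.

## Working session

There is one attempt and no reset: what is moved stays moved. The work goes in short steps, Python scripts to look and compute and a tool call to move; the robot and the scene stay as the last step left them, time stands still between calls to the robot, and variables do not carry over. Pictures are saved under pics/ and viewed, and the job is handed in when it is done.

Besides the shell and the picture viewer there is one more tool, called after "Emit:" in YAML: its name, and indented under it one key for each argument. play_rows: Moves the arm, as the interface text tells. Shift numbers are shares of 0.8 m and turn numbers shares of 60 degrees, none past 1 either way. Its arguments: {"type":"object","properties":{"series":{"type":"array"},"gripper":{"type":"number"}},"required":["series"]}

```bash
ls; mkdir -p pics; cat > h.py <<'E'
import numpy as np, cv2
from rig import bot, vision, nets
def px2ray(p,uv):
    E=np.array(p["extrinsics"]); d=np.array([(uv[0]-p["cx"])/p["fx"],(uv[1]-p["cy"])/p["fy"],1.])
    return E[:3,3],E[:3,:3]@d
def atz(p,uv,z):
    o,d=px2ray(p,uv); return o+d*(z-o[2])/d[2]
def proj(p,X):
    E=np.array(p["extrinsics"]); c=E[:3,:3].T@(np.array(X)-E[:3,3]); return np.array([p["fx"]*c[0]/c[2]+p["cx"],p["fy"]*c[1]/c[2]+p["cy"]])
def tri(p,uv,q,uw):
    o1,d1=px2ray(p,uv);o2,d2=px2ray(q,uw); d1/=np.linalg.norm(d1);d2/=np.linalg.norm(d2)
    A=np.stack([d1,-d2],1); s=np.linalg.lstsq(A,o2-o1,rcond=None)[0]
    a=o1+s[0]*d1;b=o2+s[1]*d2; return (a+b)/2,np.linalg.norm(a-b)
def px(r): return np.array(r["at"])*[640,480]
E
python3 - <<'E'
from h import *
import pickle
print(bot.read_state(),bot.tips_ahead)
P={n:vision.capture(n) for n in("side","top")}
pickle.dump(P,open("p0.pkl","wb"))
for n,p in P.items():
    cv2.imwrite(f"pics/{n}0.png",p["pixels"]); print(n,p["fx"],p["cx"],p["cy"],np.round(p["extrinsics"],3).tolist())
    for q in("tbolt","wing_nut","wing","foot_slot","rack","plate","stand","hex_bolt","pin"):
        print(n,q,[(px(r).round(1).tolist(),round(r["confidence"],2)) for r in nets.look_for(p,q)])
E
```

```text
pics
{'time_s': 0.0, 'joint_positions': array([-7.89828210e+01,  3.02780521e+01,  8.21560164e+01,  9.51049629e-04,
        6.76887658e+01, -1.02283599e+01]), 'qvel': array([-0.0099025 , -0.07629618,  0.02135961, -0.00971216,  0.09155458,
        0.0539592 ]), 'tau': array([-9.14145476e-04, -4.40045786e+01, -1.76592797e+01,  6.34071068e-02,
        5.82780212e-02, -1.70462590e-04]), 'position': array([ 0.22638608, -0.58193734,  0.29128333]), 'tcp_rot': array([[ 3.62359165e-01, -9.32038454e-01, -3.94625574e-04],
       [-9.32036156e-01, -3.62359164e-01,  2.10728361e-03],
       [-2.10706555e-03, -3.95788226e-04, -9.99997702e-01]]), 'force': array([0.67069436, 0.7107724 , 0.30454502]), 'moment': array([-0.02213096, -0.04519097, -0.03843626]), 'opening': 0.9985474893503201} 0.0697
side 454.7802306936994 315.8637198753532 241.2772878076499 [[0.912, -0.248, 0.327, 0.329], [-0.41, -0.554, 0.725, -0.676], [0.002, -0.795, -0.607, 0.527], [0.0, 0.0, 0.0, 1.0]]
side tbolt [([296.2, 435.9], 0.92), ([209.3, 338.9], 0.89), ([361.9, 424.1], 0.84), ([279.6, 349.1], 0.71)]
side wing_nut [([362.5, 421
[... 590 characters left out ...]
 0.399], [-1.0, 0.013, 0.004, -0.137], [-0.006, -0.161, -0.987, 1.139], [0.0, 0.0, 0.0, 1.0]]
top tbolt [([465.2, 311.4], 0.62), ([478.3, 274.1], 0.53), ([376.4, 341.7], 0.52), ([418.7, 260.7], 0.51), ([415.3, 293.8], 0.46)]
top wing_nut [([475.8, 271.7], 0.6), ([468.0, 311.5], 0.58), ([376.1, 342.0], 0.52), ([410.1, 292.5], 0.24)]
top wing [([409.8, 295.7], 0.71), ([378.5, 340.8], 0.64), ([470.4, 312.0], 0.6), ([472.3, 274.1], 0.48)]
top foot_slot [([154.2, 253.4], 0.78)]
top rack [([421.2, 228.1], 0.75), ([409.2, 266.7], 0.58), ([410.3, 295.7], 0.38)]
top plate [([275.3, 257.9], 0.97)]
top stand [([152.5, 257.4], 0.91)]
top hex_bolt [([419.7, 262.8], 0.65)]
top pin [([418.9, 225.8], 0.62)]
```

View pics/side0.png

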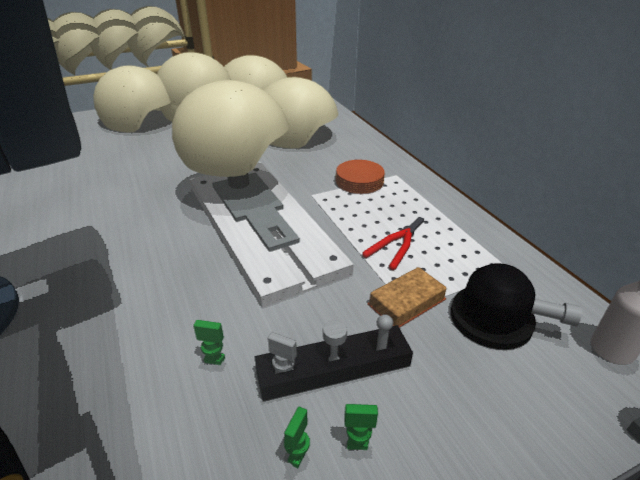

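View pics/top0.png

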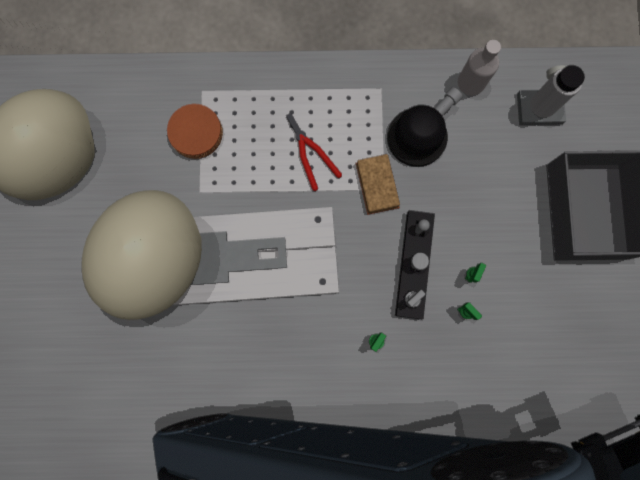

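The side view shows four winged bolts. Green ones are at side (209,339), (296,436) and (362,424). The only plain-steel one is in the rack at side (282,350), top (413,298), so it fits the description. The hex_bolt is at side (334,336) and the pin at side (384,330). The foot slot is at top (267,254), and the net's foot_slot report at (154,253) is wrong. I'll confirm the T-bolt in enlarged crops.

```bash
python3 - <<'E'
import pickle,cv2,numpy as np
P=pickle.load(open("p0.pkl","rb"))
t=P["top"]["pixels"];s=P["side"]["pixels"]
r=lambda a,k:cv2.resize(a,None,fx=k,fy=k,interpolation=cv2.INTER_CUBIC)
cv2.imwrite("pics/c1.png",r(t[205:325,385:445],5)[:600])
cv2.imwrite("pics/c2.png",r(s[320:400,250:350],8)[:600])
cv2.imwrite("pics/c3.png",r(t[200:310,190:345],5))
cv2.imwrite("pics/c4.png",r(s[180:305,190:355],4.8))
E
```

```text
(no output)
```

View pics/c1.png

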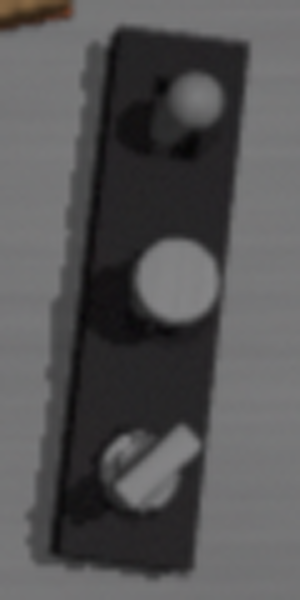

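View pics/c2.png

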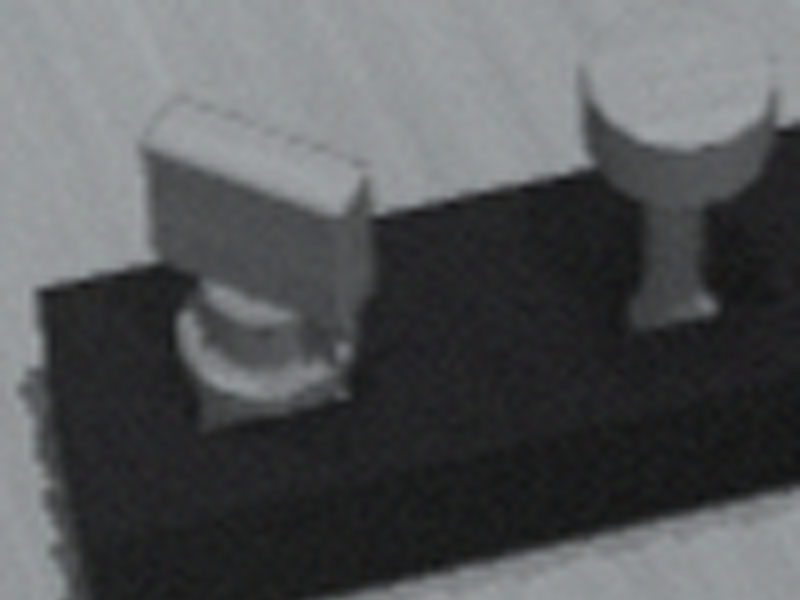

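View pics/c3.png

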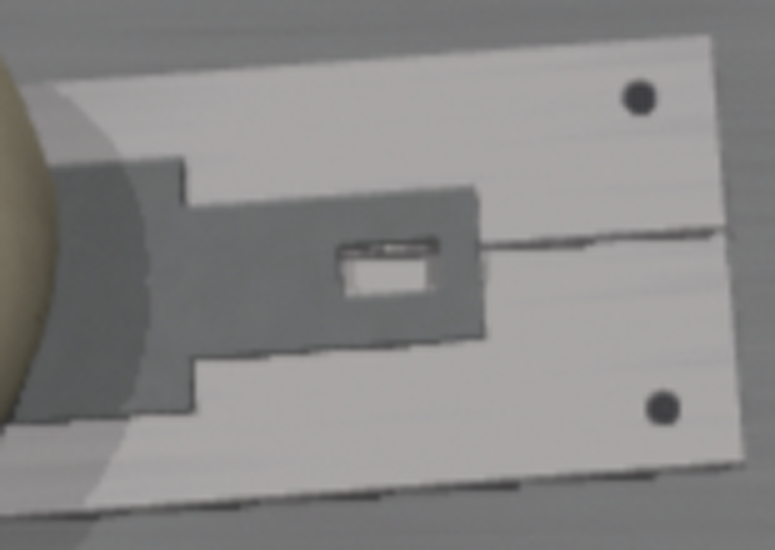

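View pics/c4.png

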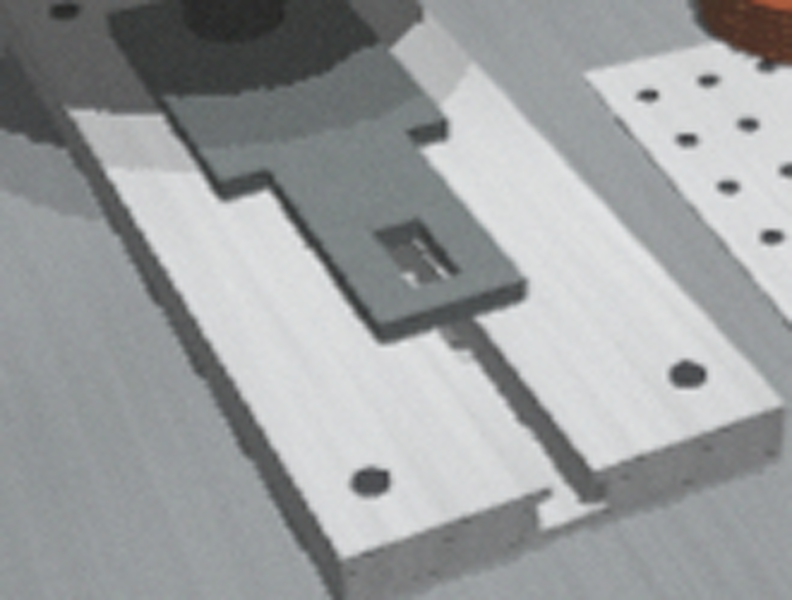

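```bash
python3 - <<'E'
from h import *
import pickle
P=pickle.load(open("p0.pkl","rb"));t,s=P["top"],P["side"]
T=lambda c,k,o:(np.array(c)+.5)/k-.5+np.array(o)
f=lambda c:T(c,5,(190,200)); g=lambda c:T(c,4.8,(190,180)); a=lambda c:T(c,5,(385,205)); b=lambda c:T(c,8,(250,320))
np.set_printoptions(precision=4,suppress=True)
print("plate corners", atz(t,f((711,36)),.025),atz(t,f((743,461)),.025), atz(s,g((343,557)),.025),atz(s,g((782,405)),.025))
print("tri",tri(t,f((711,36)),s,g((782,405))),tri(t,f((743,461)),s,g((343,557))))
print("slot mouth end side",atz(s,g((550,490)),.025),atz(s,g((592,470)),.025),"top",atz(t,f((724,229)),.025))
print("footslot top",[atz(t,f(c),.035) for c in((338,243),(438,237),(435,292),(345,297))])
print("footslot side",[atz(s,g(c),.035) for c in((372,233),(418,217),(460,270),(415,285))])
print("foot end top",[atz(t,f(c),.035) for c in((475,187),(485,337))])
print("foot end side",[atz(s,g(c),.035) for c in((378,330),(525,280))])
print("wing top face top",[atz(t,a(c),.084) for c in((120,492),(183,425),(203,445),(142,510))])
print("wing top face side",[atz(s,b(c),.084) for c in((145,150),(187,97),(370,165),(345,215))])
print("rack top",[atz(t,a(c),.03) for c in((120,28),(247,45),(190,570),(58,550))])
E
```

```text
plate corners [ 0.631 -0.159  0.025] [ 0.4615 -0.1688  0.025 ] [ 0.4632 -0.1689  0.025 ] [ 0.6308 -0.1594  0.025 ]
tri (array([ 0.631 , -0.159 ,  0.0246]), np.float64(8.802295565637746e-05)) (array([ 0.4623, -0.1689,  0.0252]), np.float64(0.0016631424442694516))
slot mouth end side [ 0.5378 -0.1668  0.025 ] [ 0.555  -0.1633  0.025 ] top [ 0.553  -0.1629  0.025 ]
footslot top [array([ 0.5481, -0.0113,  0.035 ]), array([ 0.55  , -0.0505,  0.035 ]), array([ 0.5283, -0.0493,  0.035 ]), array([ 0.5268, -0.0141,  0.035 ])]
footslot side [array([ 0.5283, -0.0138,  0.035 ]), array([ 0.5483, -0.011 ,  0.035 ]), array([ 0.5507, -0.0501,  0.035 ]), array([ 0.5319, -0.052 ,  0.035 ])]
foot end top [array([ 0.5696, -0.0651,  0.035 ]), array([ 0.5104, -0.0688,  0.035 ])]
foot end side [array([ 0.5102, -0.0721,  0.035 ]), array([ 0.5707, -0.0659,  0.035 ])]
wing top face top [array([ 0.436 , -0.2963,  0.084 ]), array([ 0.4603, -0.3205,  0.084 ]), array([ 0.4528, -0.3276,  0.084 ]), array([ 0.4293, -0.3041,  0.084 ])]
wing top face side [array([ 0.4304, -0.3044,  0.084 ]), array([ 0.4401, -0.2969,  0.084 ]), array([ 0.4615, -0.3217,  0.084 ]), array([ 0.4542, -0.3293,  0.084 ])]
rack top [array([ 0.621 , -0.3114,  0.03  ]), array([ 0.6134, -0.3615,  0.03  ]), array([ 0.4077, -0.3303,  0.03  ]), array([ 0.416 , -0.2797,  0.03  ])]
```

Emit:
play_rows:
  series:
    - {"tx":0.0274,"ty":0.0337,"turn":0.14}
    - {"tx":0.0274,"ty":0.0337,"turn":0.14}
    - {"tx":0.0274,"ty":0.0337,"turn":0.14}
    - {"tx":0.0274,"ty":0.0337,"turn":0.14}
    - {"tx":0.0274,"ty":0.0337,"turn":0.14}
    - {"tx":0.0274,"ty":0.0337,"turn":0.14}
    - {"tx":0.0274,"ty":0.0337,"turn":0.14}
    - {"tx":0.0274,"ty":0.0337,"turn":0.14}
    - {"tx":0.0274,"ty":0.0337,"turn":0.14}
    - {"tx":0.0274,"ty":0.0337,"turn":0.14}
  gripper: 0.5

```text
invalid input
```

Emit:
play_rows:
  series:
    - {"tz":-0.0285,"turn":0.118}
    - {"tz":-0.0285,"turn":0.118}
    - {"tz":-0.0285,"turn":0.118}
    - {"tz":-0.0285,"turn":0.118}
    - {}
    - {}

```text
invalid input
```

```bash
cat >> h.py <<'E'
def st():
    s=bot.read_state(); R=s["tcp_rot"]; print("t",round(s["time_s"],2),"p",s["position"].round(4),"yaw",round(np.degrees(np.arctan2(R[1,0],R[0,0])),2),"zax",R[:,2].round(4),"F",s["force"].round(2),"M",s["moment"].round(3),"op",round(s["opening"],4),"q",s["joint_positions"].round(1)); return s
def cr(p,c,w,h,k,name):
    c=np.array(c,float); x,y=int(c[0]-w/2),int(c[1]-h/2); x=max(x,0);y=max(y,0)
    cv2.imwrite("pics/"+name,cv2.resize(p["pixels"][y:y+h,x:x+w],None,fx=k,fy=k,interpolation=cv2.INTER_CUBIC)); return x,y
E
python3 -c "
from h import *
st()
p=vision.capture('side'); cv2.imwrite('pics/s1.png',p['pixels'])"
```

```text
t 1.0 p [ 0.2265 -0.5825  0.2923] yaw -68.75 zax [-0. -0. -1.] F [0.6  0.2  0.31] M [ 0.075  0.029 -0.054] op 0.9989 q [-79.   30.2  82.1  -0.   67.7 -10.2]
```

View pics/s1.png

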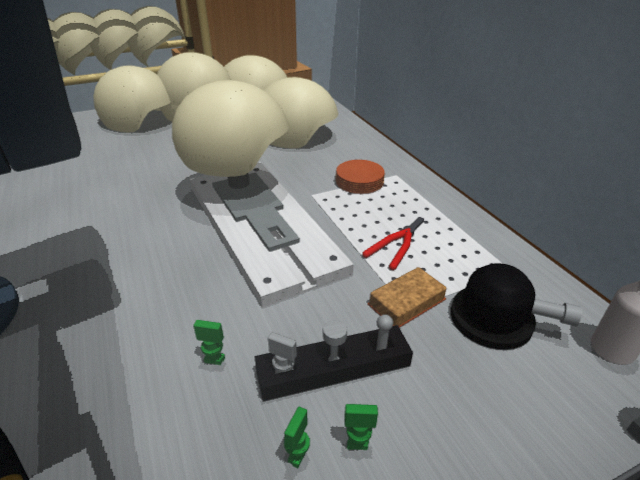

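The picture shows the scene unchanged, since both calls were refused. I'll send rows with all four numbers.

Emit:
play_rows:
  series:
    - {"tx":0.0274,"ty":0.0337,"tz":0,"turn":0.14}
    - {"tx":0.0274,"ty":0.0337,"tz":0,"turn":0.14}
    - {"tx":0.0274,"ty":0.0337,"tz":0,"turn":0.14}
    - {"tx":0.0274,"ty":0.0337,"tz":0,"turn":0.14}
    - {"tx":0.0274,"ty":0.0337,"tz":0,"turn":0.14}
    - {"tx":0.0274,"ty":0.0337,"tz":0,"turn":0.14}
    - {"tx":0.0274,"ty":0.0337,"tz":0,"turn":0.14}
    - {"tx":0.0274,"ty":0.0337,"tz":0,"turn":0.14}
    - {"tx":0.0274,"ty":0.0337,"tz":0,"turn":0.14}
    - {"tx":0.0274,"ty":0.0337,"tz":0,"turn":0.14}
  gripper: 0.5

```text
time_s: 2.05
position: [0.4465, -0.3118, 0.2925]
tcp_rot: [[0.963, 0.269, 0.0], [0.269, -0.963, -0.0], [0.0, 0.0, -1.0]]
force: [0.1, 0.0, 0.2]
opening: 0.503
```

Emit:
play_rows:
  series:
    - {"tx":0,"ty":0,"tz":-0.029,"turn":0.116}
    - {"tx":0,"ty":0,"tz":-0.029,"turn":0.116}
    - {"tx":0,"ty":0,"tz":-0.029,"turn":0.116}
    - {"tx":0,"ty":0,"tz":-0.029,"turn":0.116}
    - {"tx":-0.001,"ty":-0.001,"tz":0,"turn":0}

```text
time_s: 2.55
position: [0.4437, -0.3123, 0.1969]
tcp_rot: [[0.73, 0.683, -0.004], [0.683, -0.73, 0.005], [0.0, -0.007, -1.0]]
force: [-1.1, -0.4, 0.7]
opening: 0.502
```

```bash
python3 -c "
from h import *
s=st()
p=vision.capture('side'); c=proj(p,[.4456,-.3126,.07]);print(c)
print(cr(p,c,160,120,5,'s2.png'))
t=vision.capture('top');print(cr(t,proj(t,[.4456,-.3126,.07]),160,120,5,'t2.png'))
"
```

```text
t 2.55 p [ 0.4437 -0.3123  0.1969] yaw 43.08 zax [-0.0044  0.0048 -1.    ] F [-1.08 -0.37  0.73] M [ 0.058 -0.17  -0.059] op 0.5024 q [-46.9  31.8  98.8   0.   49.8 -90. ]
[281.83445206 346.38884959]
(201, 286)
(336, 237)
```

View pics/s2.png

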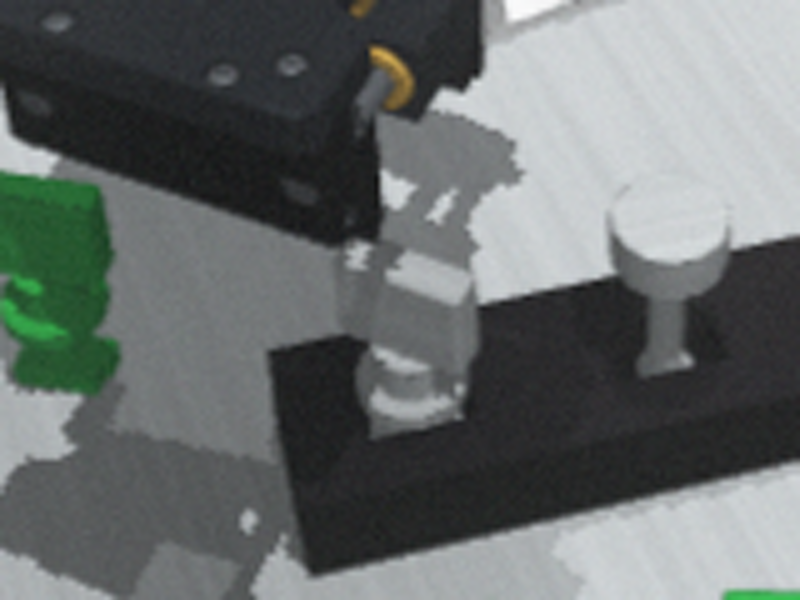

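The crop shows the steel T-bolt's wing at crop (430,290), right of and below the near finger. Nothing is disturbed, and I'm going down.

Emit:
play_rows:
  series:
    - {"tx":0,"ty":0,"tz":-0.02,"turn":0}
    - {"tx":0,"ty":0,"tz":-0.02,"turn":0}
    - {"tx":0,"ty":0,"tz":-0.02,"turn":0}
    - {"tx":0,"ty":0,"tz":-0.02,"turn":0}
    - {"tx":0,"ty":0,"tz":-0.012,"turn":0}
    - {"tx":0,"ty":0,"tz":0,"turn":0}
    - {"tx":0,"ty":0,"tz":0,"turn":0}

```text
time_s: 3.35
position: [0.4453, -0.3142, 0.1267]
tcp_rot: [[0.731, 0.683, 0.001], [0.683, -0.731, -0.001], [-0.0, 0.002, -1.0]]
force: [0.2, 0.0, 0.0]
opening: 0.5
```

```bash
python3 -c "
from h import *
s=st()
t=vision.capture('top');c=proj(t,[.4456,-.3126,.07]);print(c,cr(t,c,160,120,5,'t3.png'))
"
```

```text
t 3.35 p [ 0.4453 -0.3142  0.1267] yaw 43.05 zax [ 0.0011 -0.0012 -1.    ] F [0.2  0.05 0.04] M [ 0.049 -0.12  -0.014] op 0.5005 q [-47.   38.5 101.1  -0.   40.4 -90. ]
[416.00987735 297.9978111 ] (336, 237)
```

View pics/t3.png

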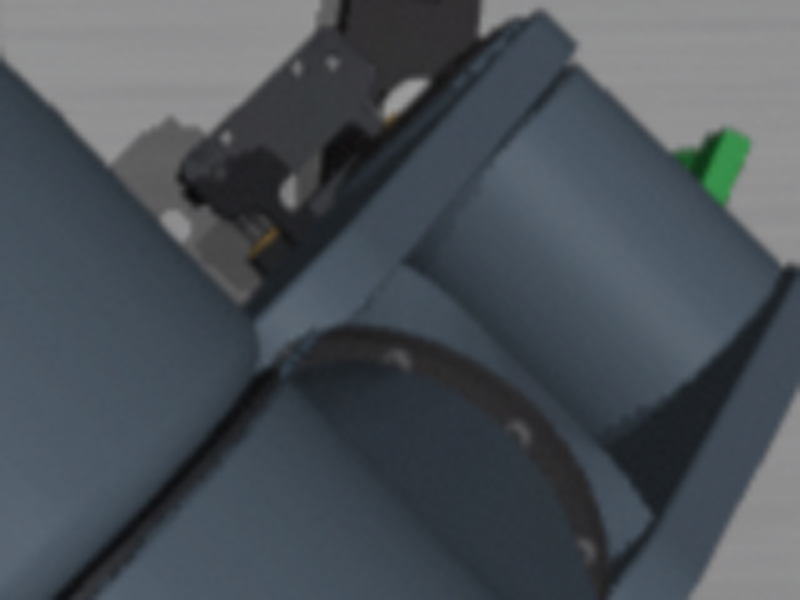

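The arm hides the grasp in the top view. I'll shift y by 1.6 mm and close.

Emit:
play_rows:
  series:
    - {"tx":0.0004,"ty":0.002,"tz":0,"turn":0}
    - {"tx":0,"ty":0,"tz":0,"turn":0}

```text
time_s: 3.6
position: [0.4455, -0.3121, 0.1265]
tcp_rot: [[0.73, 0.683, 0.001], [0.683, -0.73, -0.001], [0.0, 0.001, -1.0]]
force: [0.4, -0.4, -0.1]
opening: 0.501
```

Emit:
play_rows:
  series:
    - {"tx":0,"ty":0,"tz":0,"turn":0}
    - {"tx":0,"ty":0,"tz":0,"turn":0}
    - {"tx":0,"ty":0,"tz":0,"turn":0}
    - {"tx":0,"ty":0,"tz":0,"turn":0}
    - {"tx":0,"ty":0,"tz":0,"turn":0}
    - {"tx":0,"ty":0,"tz":0,"turn":0}
  gripper: 0

```text
time_s: 4.2
position: [0.4452, -0.3121, 0.1258]
tcp_rot: [[0.73, 0.683, -0.0], [0.683, -0.73, -0.0], [-0.0, -0.0, -1.0]]
force: [1.0, 0.2, 0.4]
opening: 0.134
```

```bash
python3 -c "
from h import *
s=st()
t=vision.capture('side');c=proj(t,[.4456,-.3126,.07]);print(c,cr(t,c,160,120,5,'s4.png'))
"
```

```text
t 4.2 p [ 0.4452 -0.3121  0.1258] yaw 43.09 zax [-1.e-04 -0.e+00 -1.e+00] F [0.97 0.15 0.4 ] M [-0.028 -0.14  -0.005] op 0.1345 q [-46.8  38.5 101.2  -0.   40.3 -89.9]
[281.83445206 346.38884959] (201, 286)
```

View pics/s4.png

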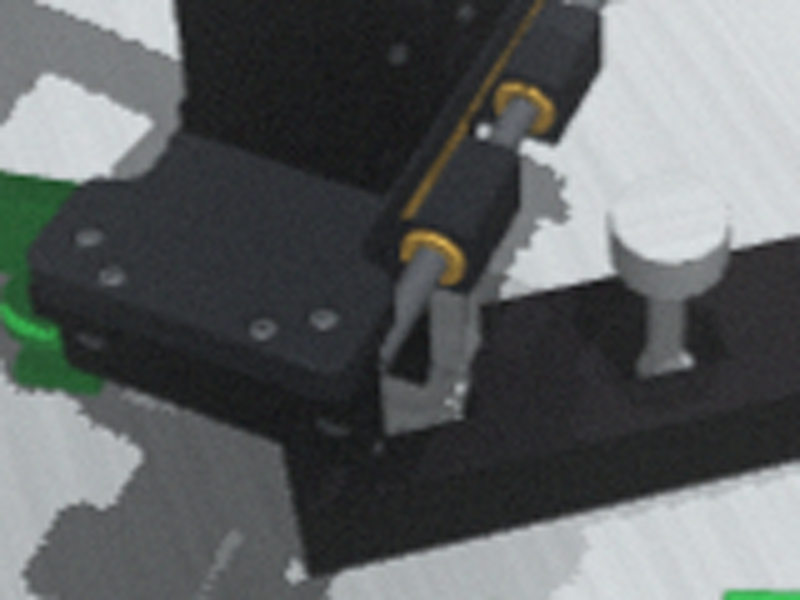

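Emit:
play_rows:
  series:
    - {"tx":0,"ty":0,"tz":0.02,"turn":0}
    - {"tx":0,"ty":0,"tz":0.04,"turn":0}
    - {"tx":0,"ty":0,"tz":0.05,"turn":0}
    - {"tx":0,"ty":0,"tz":0.03,"turn":0}
    - {"tx":0,"ty":0,"tz":0,"turn":0}
    - {"tx":0,"ty":0,"tz":0,"turn":0}

```text
time_s: 4.85
position: [0.4449, -0.3117, 0.2377]
tcp_rot: [[0.73, 0.683, -0.0], [0.683, -0.73, 0.0], [0.0, -0.0, -1.0]]
force: [-0.5, -0.1, -2.0]
opening: 0.137
```

```bash
python3 -c "
from h import *
s=st()
t=vision.capture('side');c=proj(t,[.4456,-.3126,.14]);print(c,cr(t,c,128,96,6,'s5.png'))
"
```

```text
t 4.85 p [ 0.4449 -0.3117  0.2377] yaw 43.09 zax [-1.e-04  2.e-04 -1.e+00] F [-0.48 -0.12 -1.98] M [ 0.039 -0.111  0.004] op 0.1366 q [-46.8  28.2  97.    0.   54.8 -89.9]
[279.23297641 307.50977255] (215, 259)
```

View pics/s5.png

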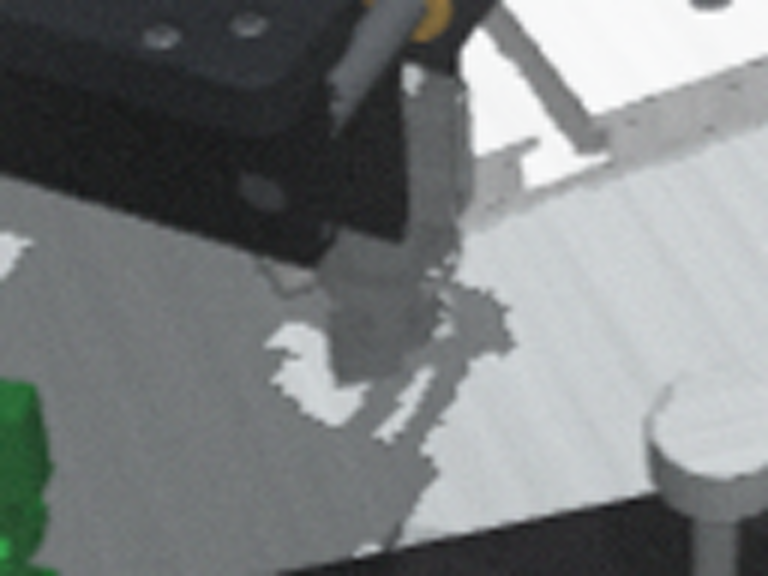

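The picture shows the bolt hanging under the fingers at crop (380,330), in shade, so its head can't be read here. I'll move to clear, lit space over the plate with most of the turn done.

Emit:
play_rows:
  series:
    - {"tx":0.0124,"ty":0.024,"tz":0,"turn":0.14}
    - {"tx":0.0124,"ty":0.024,"tz":0,"turn":0.14}
    - {"tx":0.0124,"ty":0.024,"tz":0,"turn":0.14}
    - {"tx":0.0124,"ty":0.024,"tz":0,"turn":0.14}
    - {"tx":0.0124,"ty":0.024,"tz":0,"turn":0.14}
    - {"tx":0.0124,"ty":0.024,"tz":0,"turn":0.14}
    - {"tx":0.0124,"ty":0.024,"tz":-0.02,"turn":0.14}
    - {"tx":0.0124,"ty":0.024,"tz":-0.02,"turn":0.14}
    - {"tx":0.0124,"ty":0.024,"tz":-0.02,"turn":0.14}
    - {"tx":0.0124,"ty":0.024,"tz":-0.02,"turn":0.14}

```text
time_s: 5.9
position: [0.5435, -0.1188, 0.171]
tcp_rot: [[-0.608, 0.794, -0.004], [0.794, 0.608, 0.002], [0.004, -0.002, -1.0]]
force: [0.2, 0.3, -1.0]
opening: 0.134
```

Emit:
play_rows:
  series:
    - {"tx":0,"ty":0,"tz":0,"turn":0}
    - {"tx":0,"ty":0,"tz":0,"turn":0}

```text
time_s: 6.1
position: [0.5434, -0.1195, 0.172]
tcp_rot: [[-0.602, 0.798, -0.004], [0.798, 0.602, 0.001], [0.004, -0.002, -1.0]]
force: [0.3, 0.5, -1.0]
opening: 0.135
```

```bash
python3 -c "
from h import *
s=st()
P=s['position']
for n in('side','top'):
    t=vision.capture(n);c=proj(t,P-[0,0,.1]);print(c,cr(t,c,128,96,6,n+'6.png'))
"
```

```text
t 6.1 p [ 0.5434 -0.1195  0.172 ] yaw 127.05 zax [-0.0041  0.0014 -1.    ] F [ 0.31  0.52 -1.04] M [ 0.129 -0.103  0.024] op 0.1346 q [ -23.9   34.8   97.9   -0.    47.6 -150.9]
[295.66141612 241.8963353 ] (231, 193)
[312.08742181 247.32107796] (248, 199)
```

View pics/side6.png

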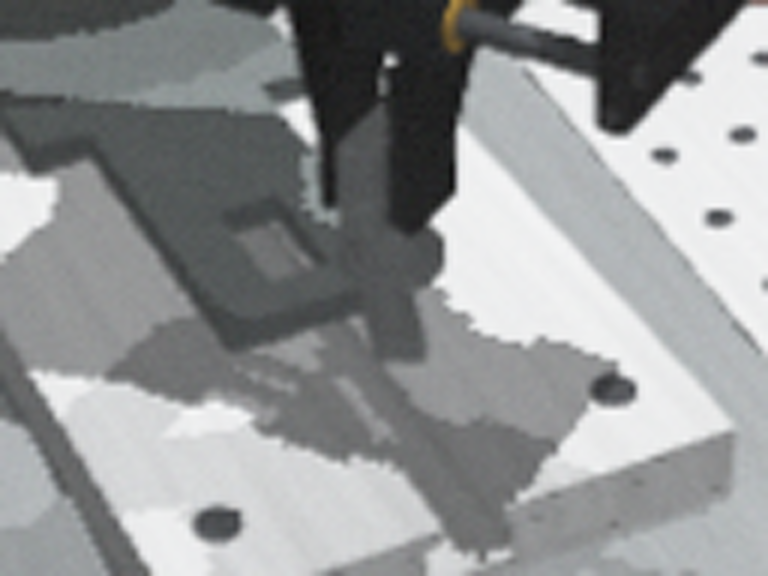

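View pics/top6.png

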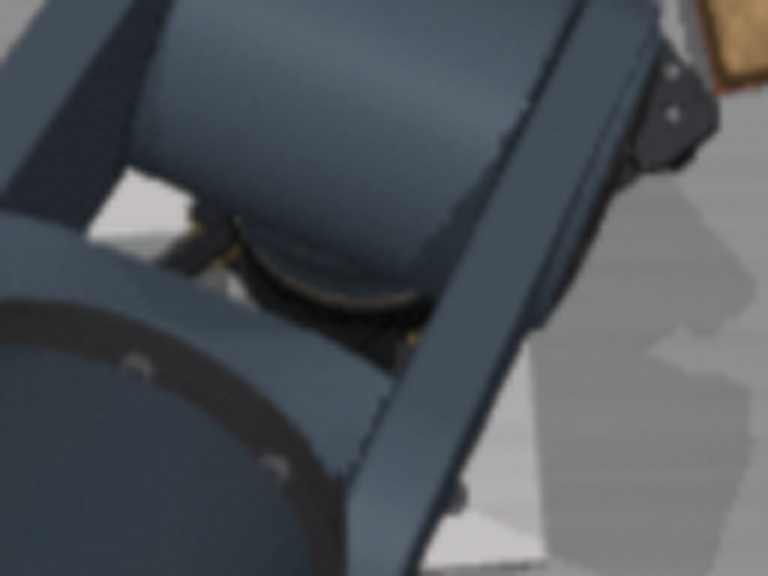

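```bash
cat > ov.py <<'E'
from h import *
def model(P,zb,yw,yb,hz,ax=(0,0)):
    # P axis xy, zb bottom z, yaw wing/bolt deg, hz nut origin height over bottom
    def box(L,W,z0,z1,y):
        c,s=np.cos(np.radians(y)),np.sin(np.radians(y)); o=[]
        for z in(z0,z1):
            r=[np.array([P[0]+c*a-s*b+ax[0]*(z-zb),P[1]+s*a+c*b+ax[1]*(z-zb),z]) for a,b in((L/2,W/2),(-L/2,W/2),(-L/2,-W/2),(L/2,-W/2))]
            o.append(r)
        return [(o[k][i],o[k][(i+1)%4]) for k in(0,1) for i in range(4)]+[(o[0][i],o[1][i]) for i in range(4)]
    def circ(d,z):
        a=np.linspace(0,2*np.pi,25); q=[np.array([P[0]+ax[0]*(z-zb)+d/2*np.cos(t),P[1]+ax[1]*(z-zb)+d/2*np.sin(t),z]) for t in a]; return list(zip(q[:-1],q[1:]))
    n=zb+hz
    return {"head":box(.026,.014,zb,zb+.008,yb),"wing":box(.036,.012,n+.018,n+.048,yw),"col":circ(.03,n)+circ(.03,n+.006)}
def overlay(p,M,c,w,h,k,name,gain=1.6):
    x,y=int(c[0]-w/2),int(c[1]-h/2)
    im=np.clip(p["pixels"][y:y+h,x:x+w].astype(float)*gain,0,255).astype(np.uint8)
    im=cv2.resize(im,None,fx=k,fy=k,interpolation=cv2.INTER_CUBIC); raw=im.copy()
    for nm,col in(("head",(0,0,255)),("wing",(0,255,0)),("col",(255,100,0))):
        for a,b in M[nm]:
            A,B=[tuple(int(round(v)) for v in ((proj(p,q)-[x,y]+.5)*k)) for q in(a,b)]
            cv2.line(im,A,B,col,1,cv2.LINE_AA)
    cv2.imwrite("pics/"+name,np.hstack([raw,im]))
E
python3 - <<'E'
from ov import *
import pickle
s=st(); p=vision.capture("side"); pickle.dump((s,p),open("p7.pkl","wb"))
P=s["position"]; zb=P[2]-.1158
M=model(P,zb,37.05,37.05+38,.026)
overlay(p,M,proj(p,P-[0,0,.095]),40,60,10,"o7.png",2.2)
E
```

```text
t 6.2 p [ 0.5441 -0.1207  0.1734] yaw 126.98 zax [-9.e-04  1.e-04 -1.e+00] F [ 0.3  -0.22 -0.97] M [ 0.134 -0.153  0.003] op 0.1357 q [ -24.    34.7   97.8   -0.    47.6 -150.9]
```

View pics/o7.png

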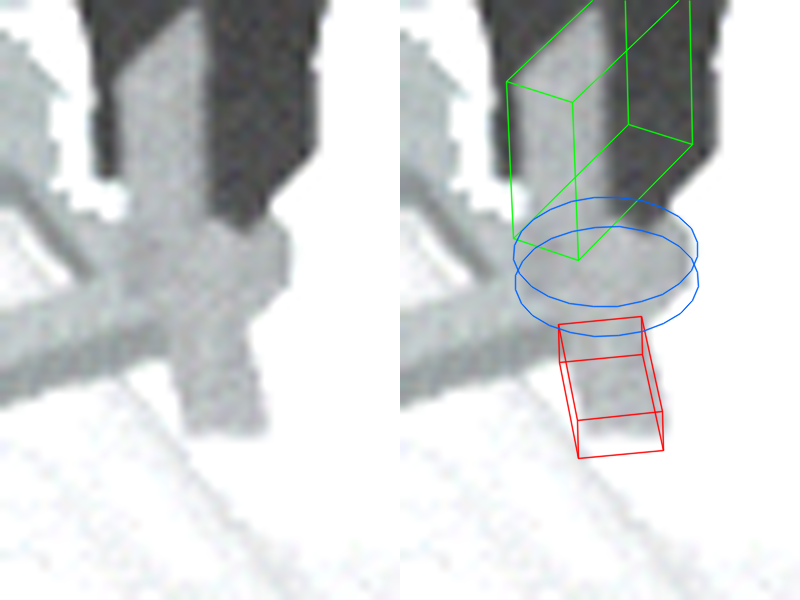

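The side crop shows the bolt end-on, with its head at crop (225,380) sitting about 2 px higher than the model. It may be tilted in the pads, so I'll look from another yaw.

Emit:
play_rows:
  series:
    - {"tx":0,"ty":0,"tz":0,"turn":-0.14}
    - {"tx":0,"ty":0,"tz":0,"turn":-0.14}
    - {"tx":0,"ty":0,"tz":0,"turn":-0.14}
    - {"tx":0,"ty":0,"tz":0,"turn":-0.14}
    - {"tx":0,"ty":0,"tz":0,"turn":-0.14}
    - {"tx":0,"ty":0,"tz":0,"turn":-0.14}
    - {"tx":0,"ty":0,"tz":0,"turn":-0.14}
    - {"tx":0,"ty":0,"tz":0,"turn":0}
    - {"tx":0,"ty":0,"tz":0,"turn":0}
    - {"tx":0,"ty":0,"tz":0,"turn":0}

```text
time_s: 7.25
position: [0.5444, -0.1205, 0.1741]
tcp_rot: [[0.369, 0.929, 0.0], [0.929, -0.369, -0.0], [-0.0, 0.001, -1.0]]
force: [0.2, -0.9, -1.9]
opening: 0.133
```

```bash
python3 - <<'E'
from ov import *
import pickle
s=st(); p=vision.capture("side"); pickle.dump((s,p),open("p8.pkl","wb"))
P=s["position"]; zb=P[2]-.1158
R=s["tcp_rot"]; y=np.degrees(np.arctan2(R[1,0],R[0,0]))-90
M=model(P,zb,y,y+38,.026)
overlay(p,M,proj(p,P-[0,0,.095]),40,60,10,"o8.png",2.2)
E
```

```text
t 7.25 p [ 0.5444 -0.1205  0.1741] yaw 68.36 zax [ 5.e-04 -3.e-04 -1.e+00] F [ 0.22 -0.94 -1.86] M [ 0.151 -0.111  0.029] op 0.1326 q [-24.   34.6  97.8  -0.   47.6 -92.3]
```

View pics/o8.png

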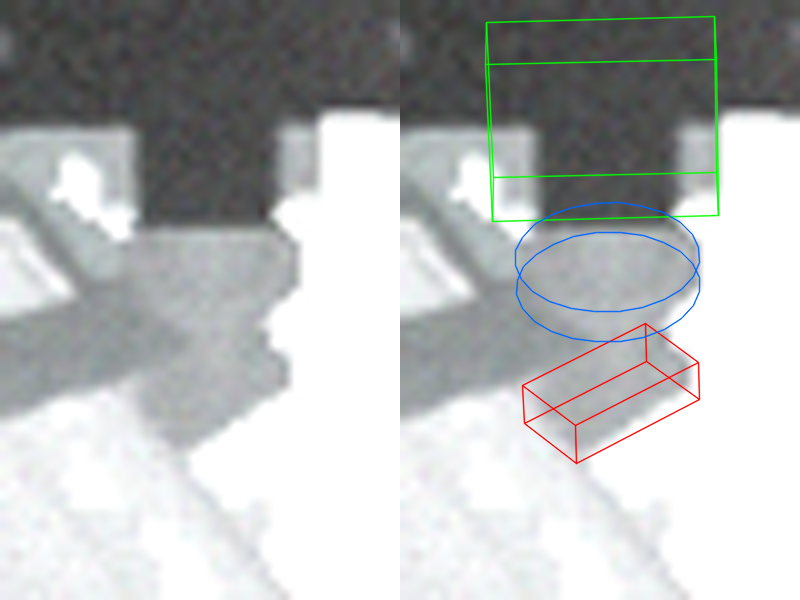

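```bash
python3 - <<'E'
from ov import *
import pickle
rows=[]
for n in(7,8):
    s,p=pickle.load(open(f"p{n}.pkl","rb")); P=s["position"].copy(); R=s["tcp_rot"]; y=np.degrees(np.arctan2(R[1,0],R[0,0]))-90
    r=[]
    for d in(32,40,48):
        M=model(P,P[2]-.1158+.0035,y,y+d,.026); overlay(p,M,proj(p,P-[0,0,.095]),32,46,8,"tmp.png",2.2)
        r.append(cv2.imread("pics/tmp.png")[:,256 if len(r) else 0:])
    rows.append(np.hstack(r)[-290:])
im=np.vstack(rows); print(im.shape); cv2.imwrite("pics/o9.png",cv2.resize(im,(800,int(im.shape[0]*800/im.shape[1]))))
E
```

```text
(580, 1024, 3)
```

View pics/o9.png

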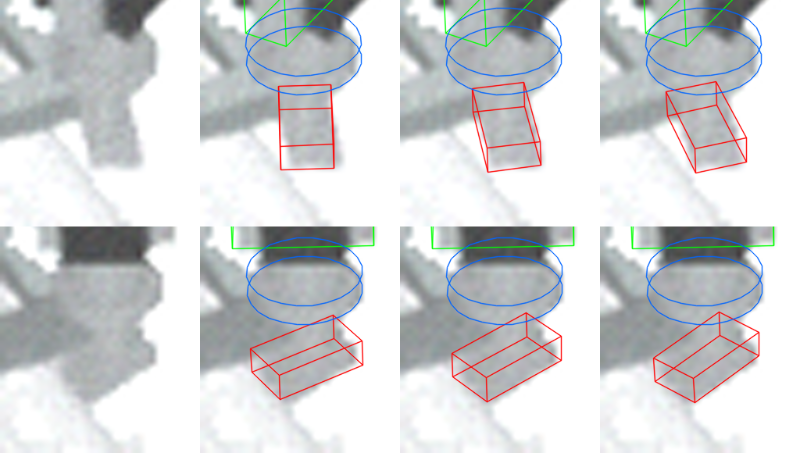

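```bash
python3 - <<'E'
from ov import *
import pickle
from scipy.optimize import minimize
D=[]
for n in(7,8):
    s,p=pickle.load(open(f"p{n}.pkl","rb")); P=s["position"].copy(); R=s["tcp_rot"]; y=np.degrees(np.arctan2(R[1,0],R[0,0]))-90
    c=proj(p,P-[0,0,.095]); x0,y0=int(c[0]-20),int(c[1]-30)
    g=p["pixels"][y0:y0+60,x0:x0+40].astype(float).mean(2)*2.2
    g=np.clip(g,0,255); print(n,"head gray",g[38:42,21:24].mean(),"bg",g[48,30])
    m=np.clip((250-g)/(250-g[38:42,20:24].mean()),0,1)
    v=np.zeros((60,40),bool)
    if n==7: v[34:50,14:36]=1; v[34:42,14:17]=0; v[34:41,:17]=0
    else: v[33:52,19:36]=1; v[41:52,10:36]=1
    D.append((p,P,y,x0,y0,m,v))
def ren(D,du,dv,d,k=4):
    p,P,y,x0,y0,m,v=D
    M=model(P,P[2]-.1158,y,y+d,.026); im=np.zeros((60*k,40*k),np.uint8)
    f=lambda X:((proj(p,X)-[x0,y0]+.5+[du,dv])*k)
    for nm in("head","col"):
        pts=np.array([f(q) for a,b in M[nm] for q in(a,b)]).astype(np.float32); cv2.fillConvexPoly(im,cv2.convexHull(pts).round().astype(np.int32),255)
    z=P[2]-.1158; a=f([P[0],P[1],z+.008]);b=f([P[0],P[1],z+.026]); cv2.line(im,tuple(int(q) for q in a),tuple(int(q) for q in b),255,int(.01*455/.72*k))
    return cv2.resize(im,(40,60),interpolation=cv2.INTER_AREA)/255.
for Dd in D+[None]:
    L=[Dd] if Dd else D; best=[]
    for d in range(20,62,2):
        sc=[]
        for E in L:
            sc.append(min((np.mean(((ren(E,du,dv,d)-E[5])**2)[E[6]]),du,dv) for du in np.arange(-1.5,2.6,.5) for dv in np.arange(-4,1.1,.5)))
        best.append((round(sum(q[0] for q in sc),4),d,[q[1:] for q in sc]))
    best.sort(key=lambda q:q[0]); print(best[:5])
E
```

```text
7 head gray 188.10000000000002 bg 255.0
8 head gray 184.0055555555556 bg 255.0
[(np.float64(0.0185), 34, [(np.float64(0.5), np.float64(-2.5))]), (np.float64(0.0194), 38, [(np.float64(0.0), np.float64(-2.0))]), (np.float64(0.0196), 36, [(np.float64(0.5), np.float64(-2.0))]), (np.float64(0.0201), 42, [(np.float64(-0.5), np.float64(-2.5))]), (np.float64(0.0208), 32, [(np.float64(0.5), np.float64(-2.0))])]
[(np.float64(0.0167), 44, [(np.float64(-1.0), np.float64(-1.0))]), (np.float64(0.0174), 46, [(np.float64(-0.5), np.float64(-1.0))]), (np.float64(0.0177), 42, [(np.float64(-1.0), np.float64(-1.0))]), (np.float64(0.0178), 40, [(np.float64(-1.0), np.float64(-1.0))]), (np.float64(0.0185), 38, [(np.float64(-1.0), np.float64(-1.0))])]
[(np.float64(0.0378), 42, [(np.float64(-0.5), np.float64(-2.5)), (np.float64(-1.0), np.float64(-1.0))]), (np.float64(0.0379), 38, [(np.float64(0.0), np.float64(-2.0)), (np.float64(-1.0), np.float64(-1.0))]), (np.float64(0.0388), 40, [(np.float64(0.0), np.float64(-2.0)), (np.float64(-1.0), np.float64(-1.0))]), (np.float64(0.0394), 44, [(np.float64(-0.5), np.float64(-2.5)), (np.float64(-1.0), np.float64(-1.0))]), (np.float64(0.0402), 46, [(np.float64(-1.0), np.float64(-2.5)), (np.float64(-0.5), np.float64(-1.0))])]
```

The fit puts the head about 40° ccw of the wing, with no clear tilt. This agrees with the rack pocket's direction. I'll go over the foot slot with a tool yaw of about 144°.

Emit:
play_rows:
  series:
    - {"tx":-0.0007,"ty":0.0105,"tz":0,"turn":0.1257}
    - {"tx":-0.0007,"ty":0.0105,"tz":0,"turn":0.1257}
    - {"tx":-0.0007,"ty":0.0105,"tz":0,"turn":0.1257}
    - {"tx":-0.0007,"ty":0.0105,"tz":0,"turn":0.1257}
    - {"tx":-0.0007,"ty":0.0105,"tz":0,"turn":0.1257}
    - {"tx":-0.0007,"ty":0.0105,"tz":0,"turn":0.1257}
    - {"tx":-0.0007,"ty":0.0105,"tz":0,"turn":0.1257}
    - {"tx":-0.0007,"ty":0.0105,"tz":0,"turn":0.1257}
    - {"tx":-0.0007,"ty":0.0105,"tz":0,"turn":0.1257}
    - {"tx":-0.0007,"ty":0.0105,"tz":0,"turn":0.1257}

```text
time_s: 8.3
position: [0.5388, -0.0358, 0.1739]
tcp_rot: [[-0.81, 0.587, 0.0], [0.587, 0.81, -0.0], [-0.0, -0.0, -1.0]]
force: [-0.5, -0.3, -1.3]
opening: 0.136
```

Emit:
play_rows:
  series:
    - {"tx":0,"ty":0,"tz":0,"turn":0}
    - {"tx":0,"ty":0,"tz":0,"turn":0}
    - {"tx":0,"ty":0,"tz":0,"turn":0}

```text
time_s: 8.6
position: [0.539, -0.0365, 0.1739]
tcp_rot: [[-0.805, 0.593, 0.0], [0.593, 0.805, -0.0], [-0.0, 0.0, -1.0]]
force: [0.3, 0.1, -1.1]
opening: 0.132
```

```bash
python3 - <<'E'
from ov import *
import pickle
s=st(); p=vision.capture("side"); pickle.dump((s,p),open("p10.pkl","wb"))
P=s["position"]; zb=P[2]-.1158
R=s["tcp_rot"]; y=np.degrees(np.arctan2(R[1,0],R[0,0]))-90
M=model(P,zb,y,y+40,.026)
overlay(p,M,proj(p,P-[0,0,.105]),50,60,8,"o10.png",2.5)
E
```

```text
t 8.6 p [ 0.539  -0.0365  0.1739] yaw 143.61 zax [ 4.e-04 -2.e-04 -1.e+00] F [ 0.3   0.07 -1.08] M [ 0.154 -0.089 -0.015] op 0.132 q [ -15.7   33.7  100.3   -0.    46.  -159.3]
```

View pics/o10.png

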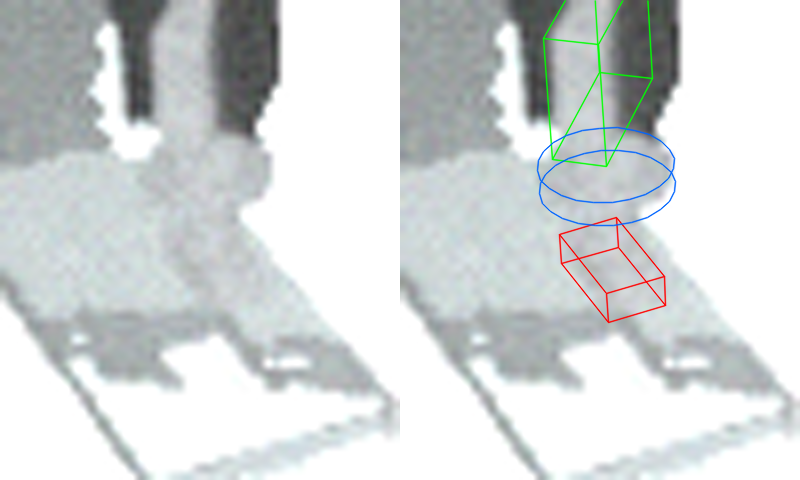

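```bash
python3 - <<'E'
from ov import *
import pickle
s,p=pickle.load(open("p10.pkl","rb"))
P=s["position"]; c=proj(p,P-[0,0,.105]); x,y=int(c[0]-20),int(c[1]-14)
g=p["pixels"][y:y+36,x:x+40].astype(float).mean(2); 
g=np.clip((g-55)/(110-55)*255,0,255).astype(np.uint8)
k=20;im=cv2.cvtColor(cv2.resize(g,None,fx=k,fy=k,interpolation=cv2.INTER_CUBIC)[:600],cv2.COLOR_GRAY2BGR)
R=s["tcp_rot"]; yw=np.degrees(np.arctan2(R[1,0],R[0,0]))-90
M=model(P,P[2]-.1158+.003,yw,yw+40,.026)
for a,b in M["head"]:
    A,B=[tuple(int(v) for v in (proj(p,q)-[x,y]+.5)*k) for q in(a,b)]; cv2.line(im,A,B,(0,0,255),1)
cv2.imwrite("pics/o11.png",im)
E
```

```text
(no output)
```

View pics/o11.png

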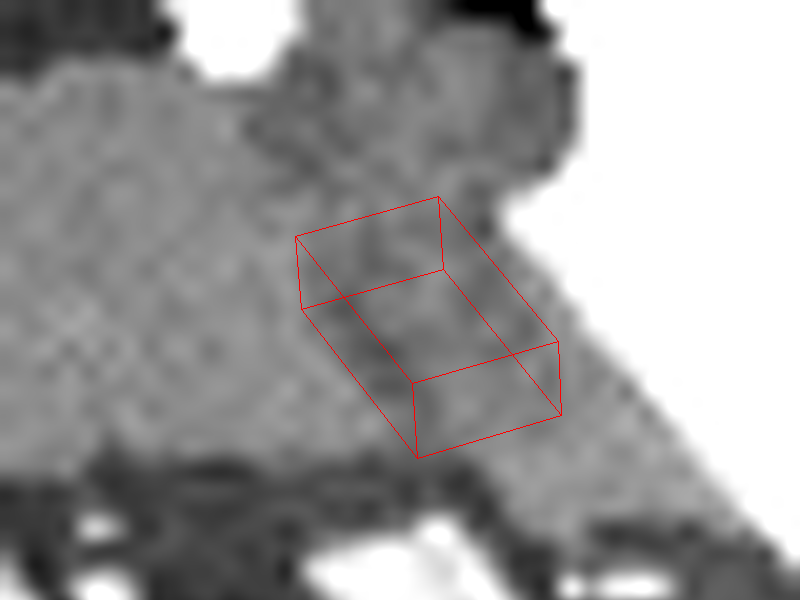

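The head fits the foot slot's direction within what I can see. I'll lower in steps and watch the force.

Emit:
play_rows:
  series:
    - {"tx":0,"ty":0,"tz":-0.012,"turn":0}
    - {"tx":0,"ty":0,"tz":-0.012,"turn":0}
    - {"tx":0,"ty":0,"tz":-0.003,"turn":0}
    - {"tx":0,"ty":0,"tz":-0.003,"turn":0}
    - {"tx":0,"ty":0,"tz":-0.003,"turn":0}
    - {"tx":0,"ty":0,"tz":-0.003,"turn":0}
    - {"tx":0,"ty":0,"tz":-0.002,"turn":0}
    - {"tx":0,"ty":0,"tz":0,"turn":0}

```text
time_s: 9.45
position: [0.5388, -0.0361, 0.1433]
tcp_rot: [[-0.806, 0.592, -0.0], [0.592, 0.806, 0.0], [0.0, -0.0, -1.0]]
force: [-0.2, 0.2, -1.8]
opening: 0.134
```

```bash
python3 -c "
from h import *
st()"
```

```text
t 9.45 p [ 0.5388 -0.0361  0.1433] yaw 143.71 zax [-2.e-04  1.e-04 -1.e+00] F [-0.25  0.25 -1.77] M [ 0.113 -0.074 -0.037] op 0.1345 q [ -15.7   36.6  101.3   -0.    42.1 -159.4]
```

Emit:
play_rows:
  series:
    - {"tx":0,"ty":0,"tz":-0.0015,"turn":0}
    - {"tx":0,"ty":0,"tz":-0.0015,"turn":0}
    - {"tx":0,"ty":0,"tz":-0.0015,"turn":0}
    - {"tx":0,"ty":0,"tz":-0.001,"turn":0}

```text
time_s: 9.85
position: [0.5389, -0.0361, 0.1398]
tcp_rot: [[-0.806, 0.592, 0.0], [0.592, 0.806, -0.0], [-0.001, 0.0, -1.0]]
force: [-1.5, 0.1, -0.2]
opening: 0.132
```

Emit:
play_rows:
  series:
    - {"tx":0,"ty":0,"tz":-0.0015,"turn":0}
    - {"tx":0,"ty":0,"tz":-0.0015,"turn":0}
    - {"tx":0,"ty":0,"tz":0,"turn":0}

```text
time_s: 10.15
position: [0.5386, -0.036, 0.1362]
tcp_rot: [[-0.806, 0.592, -0.001], [0.592, 0.806, 0.0], [0.001, -0.0, -1.0]]
force: [-1.3, -0.6, -2.4]
opening: 0.133
```

Emit:
play_rows:
  series:
    - {"tx":0,"ty":0,"tz":-0.002,"turn":0}
    - {"tx":0,"ty":0,"tz":-0.002,"turn":0}
    - {"tx":0,"ty":0,"tz":-0.002,"turn":0}
    - {"tx":0,"ty":0,"tz":-0.002,"turn":0}
    - {"tx":0,"ty":0,"tz":-0.002,"turn":0}
    - {"tx":0,"ty":0,"tz":0,"turn":0}

```text
time_s: 10.75
position: [0.5387, -0.0361, 0.1284]
tcp_rot: [[-0.806, 0.592, -0.0], [0.592, 0.806, 0.0], [0.0, -0.0, -1.0]]
force: [-0.3, -0.4, -1.7]
opening: 0.133
```

Emit:
play_rows:
  series:
    - {"tx":0,"ty":0,"tz":-0.001,"turn":0}
    - {"tx":0,"ty":0,"tz":-0.001,"turn":0}
    - {"tx":0,"ty":0,"tz":-0.001,"turn":0}
    - {"tx":0,"ty":0,"tz":0,"turn":0}

```text
time_s: 11.15
position: [0.5393, -0.0362, 0.1263]
tcp_rot: [[-0.806, 0.592, 0.001], [0.592, 0.806, -0.0], [-0.001, 0.0, -1.0]]
force: [0.2, 0.2, -1.6]
opening: 0.135
```

Emit:
play_rows:
  series:
    - {"tx":0,"ty":0,"tz":-0.001,"turn":0}
    - {"tx":0,"ty":0,"tz":-0.001,"turn":0}
    - {"tx":0,"ty":0,"tz":0,"turn":0}

```text
time_s: 11.45
position: [0.5393, -0.0362, 0.1253]
tcp_rot: [[-0.806, 0.592, 0.001], [0.592, 0.806, -0.0], [-0.001, 0.0, -1.0]]
force: [-0.6, 0.6, 3.8]
opening: 0.136
```

```bash
python3 - <<'E'
from ov import *
import pickle
s=st(); p=vision.capture("side"); pickle.dump((s,p),open("p12.pkl","wb"))
P=s["position"]; zb=P[2]-.1158
R=s["tcp_rot"]; y=np.degrees(np.arctan2(R[1,0],R[0,0]))-90
M=model(P,zb+.003,y,y+40,.026)
overlay(p,M,proj(p,P-[0,0,.095]),50,60,8,"o12.png",2.5)
E
```

```text
t 11.45 p [ 0.5393 -0.0362  0.1253] yaw 143.7 zax [ 1.2e-03 -3.0e-04 -1.0e+00] F [-0.59  0.56  3.84] M [ 0.237  0.105 -0.025] op 0.1362 q [ -15.7   38.4  101.8    0.    39.8 -159.4]
```

View pics/o12.png

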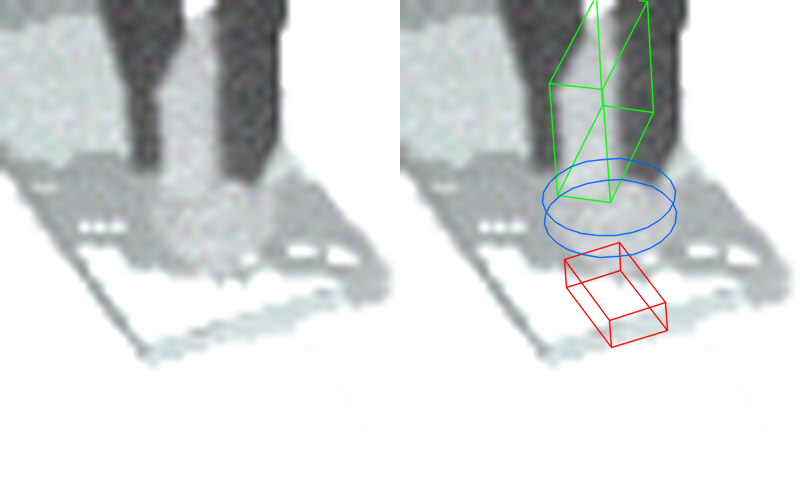

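The collar is seated on the foot at crop (215,235), contact at TCP z ≈ 0.1255 with about 5 N. I'll start turning clockwise.

Emit:
play_rows:
  series:
    - {"tx":0,"ty":0,"tz":0.0004,"turn":-0.05}
    - {"tx":0,"ty":0,"tz":0,"turn":-0.1}
    - {"tx":0,"ty":0,"tz":0,"turn":-0.1}
    - {"tx":0,"ty":0,"tz":0,"turn":-0.1}
    - {"tx":0,"ty":0,"tz":0,"turn":-0.1}
    - {"tx":0,"ty":0,"tz":0,"turn":0}

```text
time_s: 12.1
position: [0.5394, -0.0365, 0.1253]
tcp_rot: [[-0.45, 0.893, 0.002], [0.893, 0.45, -0.001], [-0.002, 0.001, -1.0]]
force: [-0.1, -1.5, 2.2]
opening: 0.134
```

```bash
python3 -c "
from h import *
st()"
```

```text
t 12.1 p [ 0.5394 -0.0365  0.1253] yaw 116.72 zax [ 1.7e-03 -8.0e-04 -1.0e+00] F [-0.06 -1.54  2.16] M [-0.079 -0.101  0.034] op 0.134 q [ -15.7   38.4  101.7   -0.    39.7 -132.4]
```

Emit:
play_rows:
  series:
    - {"tx":0,"ty":0,"tz":0,"turn":-0.1}
    - {"tx":0,"ty":0,"tz":0,"turn":-0.1}
    - {"tx":0,"ty":0,"tz":0,"turn":-0.1}
    - {"tx":0,"ty":0,"tz":0,"turn":-0.1}
    - {"tx":0,"ty":0,"tz":0,"turn":0}

```text
time_s: 12.6
position: [0.5384, -0.0357, 0.1253]
tcp_rot: [[-0.049, 0.999, -0.001], [0.999, 0.049, 0.001], [0.001, -0.001, -1.0]]
force: [-1.5, 1.2, 4.9]
opening: 0.134
```

```bash
python3 -c "
from h import *
st()
p=vision.capture('side');cv2.imwrite('pics/s13.png',p['pixels'])"
```

```text
t 12.6 p [ 0.5384 -0.0357  0.1253] yaw 92.81 zax [-9.e-04  6.e-04 -1.e+00] F [-1.54  1.19  4.87] M [ 0.332  0.242 -0.033] op 0.1343 q [ -15.7   38.4  101.8    0.    39.9 -108.5]
```

View pics/s13.png

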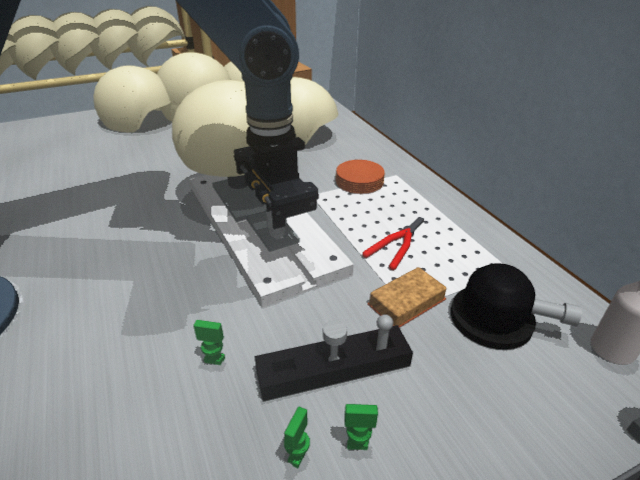

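The body is now along the slot and clear of the shell, with forces low and the stand unmoved. I'll continue clockwise.

Emit:
play_rows:
  series:
    - {"tx":0,"ty":0,"tz":0,"turn":-0.1}
    - {"tx":0,"ty":0,"tz":0,"turn":-0.1}
    - {"tx":0,"ty":0,"tz":0,"turn":-0.1}
    - {"tx":0,"ty":0,"tz":0,"turn":-0.1}
    - {"tx":0,"ty":0,"tz":0,"turn":-0.1}
    - {"tx":0,"ty":0,"tz":0,"turn":-0.1}
    - {"tx":0,"ty":0,"tz":0,"turn":-0.1}
    - {"tx":0,"ty":0,"tz":0,"turn":0}
    - {"tx":0,"ty":0,"tz":0,"turn":0}

```text
time_s: 13.55
position: [0.5383, -0.0357, 0.1253]
tcp_rot: [[0.63, 0.776, -0.001], [0.776, -0.63, 0.001], [-0.0, -0.001, -1.0]]
force: [-1.8, 0.9, 7.1]
opening: 0.136
```

```bash
python3 -c "
from h import *
st()
p=vision.capture('side');st()"
```

```text
t 13.55 p [ 0.5383 -0.0357  0.1253] yaw 50.93 zax [-1.1e-03  7.0e-04 -1.0e+00] F [-1.76  0.93  7.05] M [ 0.308  0.171 -0.001] op 0.1359 q [-15.7  38.4 101.8   0.   39.9 -66.6]
t 13.6 p [ 0.5383 -0.0357  0.1253] yaw 50.93 zax [-1.1e-03  7.0e-04 -1.0e+00] F [-2.42  0.99  5.42] M [0.29  0.215 0.059] op 0.1356 q [-15.7  38.4 101.8   0.   39.9 -66.6]
```

Now I'll measure the play by lifting gently.

Emit:
play_rows:
  series:
    - {"tx":0,"ty":0,"tz":0.001,"turn":0}
    - {"tx":0,"ty":0,"tz":0,"turn":0}

```text
time_s: 13.8
position: [0.5383, -0.0359, 0.1254]
tcp_rot: [[0.632, 0.775, -0.001], [0.775, -0.632, 0.0], [-0.001, -0.001, -1.0]]
force: [-1.1, 0.7, -0.8]
opening: 0.136
```

Emit:
play_rows:
  series:
    - {"tx":0,"ty":0,"tz":0.0007,"turn":0}
    - {"tx":0,"ty":0,"tz":0,"turn":0}

```text
time_s: 14.0
position: [0.5384, -0.036, 0.1259]
tcp_rot: [[0.633, 0.774, -0.001], [0.774, -0.633, 0.0], [-0.001, -0.001, -1.0]]
force: [-1.1, 0.2, -2.8]
opening: 0.137
```

Emit:
play_rows:
  series:
    - {"tx":0,"ty":0,"tz":0.0007,"turn":0}
    - {"tx":0,"ty":0,"tz":0,"turn":0}

```text
time_s: 14.2
position: [0.5384, -0.036, 0.1266]
tcp_rot: [[0.633, 0.774, -0.001], [0.774, -0.633, 0.0], [-0.001, -0.001, -1.0]]
force: [-1.7, -0.9, -2.1]
opening: 0.137
```

Emit:
play_rows:
  series:
    - {"tx":0,"ty":0,"tz":0.0007,"turn":0}
    - {"tx":0,"ty":0,"tz":0,"turn":0}

```text
time_s: 14.4
position: [0.5383, -0.036, 0.1269]
tcp_rot: [[0.633, 0.774, -0.001], [0.774, -0.633, 0.0], [-0.001, -0.001, -1.0]]
force: [-1.4, -0.5, -7.7]
opening: 0.138
```

Play is about 1.5 mm: seated at 0.1253, stopped at 0.1268. I'll set it back down and turn on clockwise by 30°.

Emit:
play_rows:
  series:
    - {"tx":0,"ty":0,"tz":-0.0015,"turn":0}
    - {"tx":0,"ty":0,"tz":-0.0013,"turn":-0.05}
    - {"tx":0,"ty":0,"tz":0,"turn":-0.09}
    - {"tx":0,"ty":0,"tz":0,"turn":-0.09}
    - {"tx":0,"ty":0,"tz":0,"turn":-0.09}
    - {"tx":0,"ty":0,"tz":0,"turn":-0.09}
    - {"tx":0,"ty":0,"tz":0,"turn":-0.09}
    - {"tx":0,"ty":0,"tz":0,"turn":0}

```text
time_s: 15.2
position: [0.5383, -0.0356, 0.1253]
tcp_rot: [[0.935, 0.354, -0.001], [0.354, -0.935, 0.001], [-0.001, -0.001, -1.0]]
force: [-2.9, 1.9, -1.8]
opening: 0.134
```

```bash
python3 -c "
from h import *
st()
p=vision.capture('side');st()"
```

```text
t 15.2 p [ 0.5383 -0.0356  0.1253] yaw 20.72 zax [-1.1e-03  7.0e-04 -1.0e+00] F [-2.9   1.94 -1.85] M [ 0.302  0.359 -0.002] op 0.1343 q [-15.7  38.4 101.8   0.   39.9 -36.4]
t 15.25 p [ 0.5383 -0.0357  0.1253] yaw 20.8 zax [-1.1e-03  7.0e-04 -1.0e+00] F [-2.04  1.29 -1.15] M [0.413 0.407 0.029] op 0.1367 q [-15.7  38.4 101.8   0.   39.9 -36.5]
```

Emit:
play_rows:
  series:
    - {"tx":0,"ty":0,"tz":0.0006,"turn":0}
    - {"tx":0,"ty":0,"tz":0,"turn":0}

```text
time_s: 15.45
position: [0.5383, -0.0357, 0.1253]
tcp_rot: [[0.935, 0.354, -0.001], [0.354, -0.935, 0.001], [-0.001, -0.001, -1.0]]
force: [-1.7, 2.6, -4.9]
opening: 0.136
```

Emit:
play_rows:
  series:
    - {"tx":0,"ty":0,"tz":0.0006,"turn":0}
    - {"tx":0,"ty":0,"tz":0,"turn":0}

```text
time_s: 15.65
position: [0.5383, -0.0358, 0.1254]
tcp_rot: [[0.935, 0.354, -0.002], [0.354, -0.935, 0.001], [-0.001, -0.001, -1.0]]
force: [-1.2, 2.2, -10.9]
opening: 0.133
```

Emit:
play_rows:
  series:
    - {"tx":0,"ty":0,"tz":0.0006,"turn":0}
    - {"tx":0,"ty":0,"tz":0,"turn":0}

```text
time_s: 15.85
position: [0.5383, -0.036, 0.126]
tcp_rot: [[0.935, 0.354, -0.001], [0.354, -0.935, 0.0], [-0.001, -0.001, -1.0]]
force: [-1.9, 1.9, -13.9]
opening: 0.139
```

Emit:
play_rows:
  series:
    - {"tx":0,"ty":0,"tz":0.0005,"turn":0}
    - {"tx":0,"ty":0,"tz":0,"turn":0}

```text
time_s: 16.05
position: [0.5383, -0.036, 0.1261]
tcp_rot: [[0.935, 0.354, -0.002], [0.354, -0.935, 0.0], [-0.001, -0.001, -1.0]]
force: [-0.6, 2.0, -19.7]
opening: 0.134
```

Emit:
play_rows:
  series:
    - {"tx":0,"ty":0,"tz":0.0005,"turn":0}
    - {"tx":0,"ty":0,"tz":0,"turn":0}

```text
time_s: 16.25
position: [0.5382, -0.036, 0.1263]
tcp_rot: [[0.935, 0.353, -0.002], [0.353, -0.935, 0.001], [-0.002, -0.001, -1.0]]
force: [-0.1, 1.1, -25.3]
opening: 0.139
```

At yaw 20.8 the nut still lifts about 0.7 mm once wall friction (≈12 N) breaks loose, so the no-play point should be near yaw 4. I'll reset, turn 17° and retest.

Emit:
play_rows:
  series:
    - {"tx":0,"ty":0,"tz":-0.0014,"turn":0}
    - {"tx":0,"ty":0,"tz":-0.0013,"turn":0}
    - {"tx":0,"ty":0,"tz":0,"turn":0}

```text
time_s: 16.55
position: [0.5384, -0.036, 0.1259]
tcp_rot: [[0.935, 0.354, -0.001], [0.354, -0.935, 0.0], [-0.001, -0.0, -1.0]]
force: [-3.4, 2.1, -9.7]
opening: 0.139
```

Emit:
play_rows:
  series:
    - {"tx":0,"ty":0,"tz":0,"turn":-0.07}
    - {"tx":0,"ty":0,"tz":0,"turn":-0.07}
    - {"tx":0,"ty":0,"tz":0,"turn":-0.07}
    - {"tx":0,"ty":0,"tz":0,"turn":-0.07}
    - {"tx":0,"ty":0,"tz":0,"turn":0}

```text
time_s: 17.05
position: [0.5384, -0.036, 0.1254]
tcp_rot: [[0.998, 0.068, -0.001], [0.068, -0.998, 0.0], [-0.001, -0.0, -1.0]]
force: [-3.3, 1.8, -13.7]
opening: 0.132
```

```bash
python3 -c "
from h import *
st()
p=vision.capture('side');st()"
```

```text
t 17.05 p [ 0.5384 -0.036   0.1254] yaw 3.92 zax [-8.e-04  2.e-04 -1.e+00] F [ -3.34   1.81 -13.68] M [0.437 0.516 0.024] op 0.1324 q [-15.7  38.4 101.8  -0.   39.9 -19.6]
t 17.1 p [ 0.5384 -0.036   0.1254] yaw 3.99 zax [-8.e-04  1.e-04 -1.e+00] F [ -3.35   2.73 -13.48] M [0.454 0.54  0.051] op 0.136 q [-15.7  38.4 101.8  -0.   39.9 -19.7]
```

Emit:
play_rows:
  series:
    - {"tx":0,"ty":0,"tz":0.0014,"turn":0}
    - {"tx":0,"ty":0,"tz":0,"turn":0}

```text
time_s: 17.3
position: [0.5384, -0.036, 0.1255]
tcp_rot: [[0.998, 0.069, -0.001], [0.069, -0.998, 0.0], [-0.001, -0.001, -1.0]]
force: [-0.9, 1.7, -22.6]
opening: 0.135
```

Emit:
play_rows:
  series:
    - {"tx":0,"ty":0,"tz":0.0007,"turn":0}
    - {"tx":0,"ty":0,"tz":0,"turn":0}

```text
time_s: 17.5
position: [0.5384, -0.036, 0.1256]
tcp_rot: [[0.998, 0.069, -0.002], [0.069, -0.998, 0.001], [-0.002, -0.001, -1.0]]
force: [0.1, 1.5, -27.3]
opening: 0.13
```

Emit:
play_rows:
  series:
    - {"tx":0,"ty":0,"tz":0.0006,"turn":0}
    - {"tx":0,"ty":0,"tz":0,"turn":0}

```text
time_s: 17.7
position: [0.5384, -0.036, 0.1257]
tcp_rot: [[0.998, 0.068, -0.002], [0.068, -0.998, 0.001], [-0.002, -0.001, -1.0]]
force: [-0.3, 0.8, -30.0]
opening: 0.135
```

At yaw 4, lifting with 30 N only stretches it elastically, so the play is gone. I'll relieve the lift force, then turn the final ~33°.

Emit:
play_rows:
  series:
    - {"tx":0,"ty":0,"tz":-0.0014,"turn":0}
    - {"tx":0,"ty":0,"tz":-0.0014,"turn":0}
    - {"tx":0,"ty":0,"tz":-0.0012,"turn":0}
    - {"tx":0,"ty":0,"tz":0,"turn":0}

```text
time_s: 18.1
position: [0.5384, -0.036, 0.1254]
tcp_rot: [[0.998, 0.069, -0.001], [0.069, -0.998, 0.0], [-0.001, -0.0, -1.0]]
force: [-3.9, 2.0, -11.6]
opening: 0.131
```

```bash
python3 -c "
from h import *
st()"
```

```text
t 18.1 p [ 0.5384 -0.036   0.1254] yaw 3.93 zax [-6.e-04  0.e+00 -1.e+00] F [ -3.9    1.97 -11.63] M [0.49  0.799 0.016] op 0.1309 q [-15.7  38.4 101.8  -0.   39.8 -19.6]
```

Emit:
play_rows:
  series:
    - {"tx":0,"ty":0,"tz":-0.0015,"turn":0}
    - {"tx":0,"ty":0,"tz":0,"turn":0}

```text
time_s: 18.3
position: [0.5383, -0.036, 0.1253]
tcp_rot: [[0.998, 0.069, -0.0], [0.069, -0.998, -0.0], [-0.0, 0.0, -1.0]]
force: [-6.6, 3.3, -2.1]
opening: 0.137
```

Emit:
play_rows:
  series:
    - {"tx":0,"ty":0,"tz":0,"turn":-0.08}
    - {"tx":0,"ty":0,"tz":0,"turn":-0.08}
    - {"tx":0,"ty":0,"tz":0,"turn":-0.08}
    - {"tx":0,"ty":0,"tz":0,"turn":0}

```text
time_s: 18.7
position: [0.5385, -0.036, 0.1252]
tcp_rot: [[0.983, -0.181, 0.0], [-0.181, -0.983, -0.001], [0.0, 0.001, -1.0]]
force: [-5.3, 2.5, -4.8]
opening: 0.138
```

```bash
python3 -c "
from h import *
st()
for i in range(2): p=vision.capture('side');st()"
```

```text
t 18.7 p [ 0.5385 -0.036   0.1252] yaw -10.44 zax [ 1.e-04 -7.e-04 -1.e+00] F [-5.3   2.5  -4.82] M [0.55  1.03  0.254] op 0.1376 q [-1.570e+01  3.840e+01  1.018e+02 -1.000e-01  3.980e+01 -5.200e+00]
t 18.75 p [ 0.5385 -0.036   0.1252] yaw -10.4 zax [ 1.e-04 -6.e-04 -1.e+00] F [-6.2   2.01 -3.41] M [0.571 1.047 0.238] op 0.1382 q [-1.570e+01  3.840e+01  1.018e+02 -1.000e-01  3.980e+01 -5.200e+00]
t 18.8 p [ 0.5385 -0.036   0.1252] yaw -10.39 zax [ 2.e-04 -6.e-04 -1.e+00] F [-6.31  2.86 -3.51] M [0.544 0.978 0.236] op 0.1354 q [-15.7  38.4 101.8  -0.   39.8  -5.3]
```

Torque has risen from about 0.03 to 0.24 N m, so clamping has begun. I'll go another 18°.

Emit:
play_rows:
  series:
    - {"tx":0,"ty":0,"tz":0,"turn":-0.08}
    - {"tx":0,"ty":0,"tz":0,"turn":-0.08}
    - {"tx":0,"ty":0,"tz":0,"turn":0}

```text
time_s: 19.1
position: [0.5385, -0.036, 0.1251]
tcp_rot: [[0.94, -0.342, 0.0], [-0.342, -0.94, -0.001], [0.0, 0.001, -1.0]]
force: [-6.8, 1.8, -4.7]
opening: 0.133
```

```bash
python3 -c "
from h import *
st()
for i in range(2): p=vision.capture('side');st()"
```

```text
t 19.1 p [ 0.5385 -0.036   0.1251] yaw -20.02 zax [ 2.e-04 -8.e-04 -1.e+00] F [-6.84  1.81 -4.74] M [0.522 0.998 0.303] op 0.1327 q [-1.570e+01  3.840e+01  1.018e+02 -1.000e-01  3.970e+01  4.400e+00]
t 19.15 p [ 0.5385 -0.036   0.1251] yaw -19.98 zax [ 2.e-04 -7.e-04 -1.e+00] F [-6.45  2.19 -4.52] M [0.573 1.058 0.302] op 0.1343 q [-1.570e+01  3.840e+01  1.018e+02 -1.000e-01  3.970e+01  4.300e+00]
t 19.2 p [ 0.5385 -0.036   0.1251] yaw -19.97 zax [ 2.e-04 -7.e-04 -1.e+00] F [-5.19  2.99 -4.14] M [0.546 0.999 0.334] op 0.1321 q [-1.570e+01  3.840e+01  1.018e+02 -1.000e-01  3.970e+01  4.300e+00]
```

Emit:
play_rows:
  series:
    - {"tx":0,"ty":0,"tz":0,"turn":-0.06}
    - {"tx":0,"ty":0,"tz":0,"turn":-0.06}
    - {"tx":0,"ty":0,"tz":0,"turn":0}
    - {"tx":0,"ty":0,"tz":0,"turn":0}

```text
time_s: 19.6
position: [0.5385, -0.0363, 0.1251]
tcp_rot: [[0.89, -0.455, 0.0], [-0.455, -0.89, -0.002], [0.001, 0.001, -1.0]]
force: [-6.5, 1.9, -3.6]
opening: 0.139
```

```bash
python3 -c "
from h import *
st()
for i in range(2): p=vision.capture('side');st()"
```

```text
t 19.6 p [ 0.5385 -0.0363  0.1251] yaw -27.08 zax [ 1.0e-04 -1.6e-03 -1.0e+00] F [-6.46  1.88 -3.55] M [0.319 1.096 0.486] op 0.1391 q [-1.570e+01  3.840e+01  1.018e+02 -1.000e-01  3.970e+01  1.150e+01]
t 19.65 p [ 0.5385 -0.0363  0.1251] yaw -27.07 zax [ 1.0e-04 -1.6e-03 -1.0e+00] F [-6.38  1.67 -5.73] M [0.274 1.106 0.558] op 0.1367 q [-1.570e+01  3.840e+01  1.018e+02 -1.000e-01  3.970e+01  1.150e+01]
t 19.7 p [ 0.5385 -0.0363  0.1251] yaw -27.08 zax [ 1.0e-04 -1.6e-03 -1.0e+00] F [-6.76  2.58 -4.75] M [0.327 1.028 0.557] op 0.1387 q [-1.570e+01  3.840e+01  1.018e+02 -1.000e-01  3.970e+01  1.150e+01]
```

The nut is finger-tight plus about 31°, with torque at 0.53 N m, so I'm letting go.

Emit:
play_rows:
  series:
    - {"tx":0,"ty":0,"tz":0,"turn":0}
    - {"tx":0,"ty":0,"tz":0,"turn":0}
    - {"tx":0,"ty":0,"tz":0,"turn":0}
    - {"tx":0,"ty":0,"tz":0,"turn":0}
    - {"tx":0,"ty":0,"tz":0,"turn":0}
  gripper: 0.4

```text
time_s: 20.2
position: [0.5406, -0.0367, 0.1242]
tcp_rot: [[0.889, -0.459, 0.005], [-0.459, -0.889, -0.001], [0.005, -0.001, -1.0]]
force: [-0.7, -0.1, -0.1]
opening: 0.391
```

Emit:
play_rows:
  series:
    - {"tx":0,"ty":0,"tz":0.02,"turn":0}
    - {"tx":0,"ty":0,"tz":0.04,"turn":0}
    - {"tx":0,"ty":0,"tz":0.04,"turn":0}
    - {"tx":0,"ty":-0.03,"tz":0.04,"turn":0}
    - {"tx":0,"ty":-0.06,"tz":0.02,"turn":0}
    - {"tx":0,"ty":-0.06,"tz":0,"turn":0}
    - {"tx":0,"ty":-0.06,"tz":0,"turn":0}
    - {"tx":0,"ty":-0.06,"tz":0,"turn":0}
    - {"tx":-0.03,"ty":-0.05,"tz":0,"turn":0}
    - {"tx":0,"ty":0,"tz":0,"turn":0}

```text
time_s: 21.2
position: [0.5133, -0.2975, 0.2511]
tcp_rot: [[0.886, -0.464, 0.001], [-0.464, -0.886, -0.004], [0.003, 0.003, -1.0]]
force: [0.0, -0.2, 0.3]
opening: 0.403
```

```bash
python3 - <<'E'
from h import *
import pickle
st()
q={n:vision.capture(n) for n in("side","top")}; pickle.dump(q,open("p20.pkl","wb"))
o=pickle.load(open("p0.pkl","rb"))
for n,p in q.items(): print(n,cr(p,proj(p,[.54,-.04,.05]),80,60,8,n+'20.png'))
cv2.imwrite("pics/side20f.png",q["side"]["pixels"])
E
```

```text
t 21.2 p [ 0.5133 -0.2975  0.2511] yaw -27.66 zax [ 0.001  -0.0037 -1.    ] F [ 0.04 -0.21  0.31] M [ 0.021 -0.09  -0.037] op 0.4031 q [-40.8  30.6  89.2  -0.1  60.  -13.1]
side (237, 197)
top (231, 221)
```

View pics/side20.png

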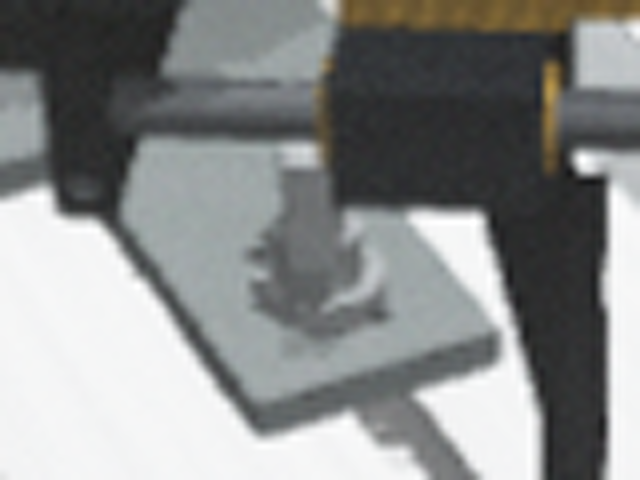

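View pics/top20.png

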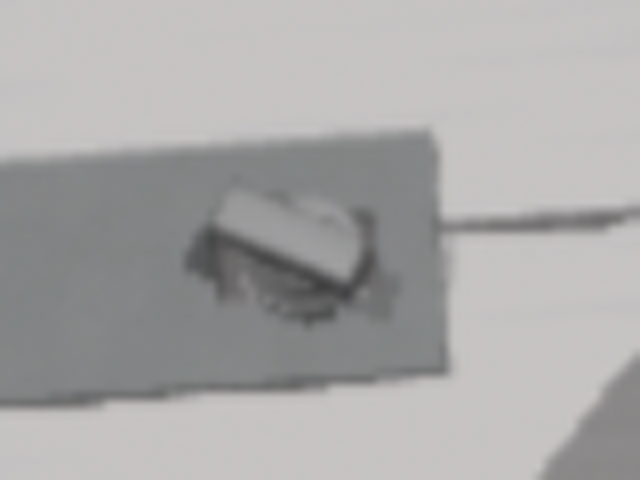

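View pics/side20f.png

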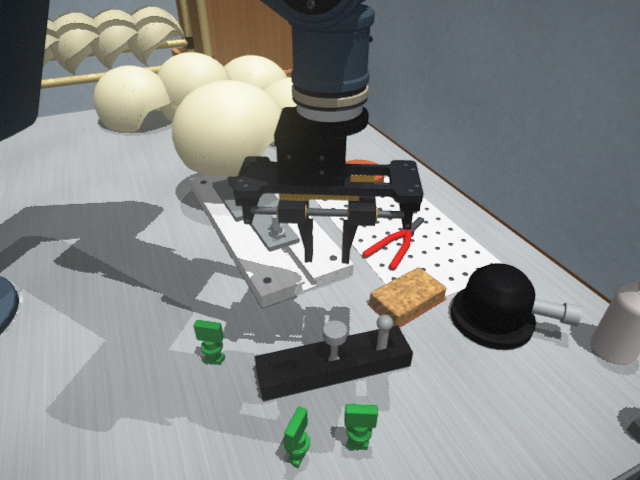

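The pictures show the wing nut seated on the foot at top (267,250), wing yaw ≈ 65° (63° commanded, so it hasn't unwound). The foot's end corners are at the same pixels as at the start (285,237 and 287,267). The rack, bystanders and tools look unmoved. One last check for tilt, then I'll hand in.

```bash
python3 - <<'E'
from h import *
import pickle
q=pickle.load(open("p20.pkl","rb"))
t=q["top"]; print("wing top centre",atz(t,(np.array([290,237])+.5)/8-.5+np.array([231,221]),.083), "collar right edge",atz(t,(np.array([366,250])+.5)/8-.5+np.array([231,221]),.041))
st(); print(bot.hand_in())
E
```

```text
wing top centre [ 0.53761483 -0.03475812  0.083     ] collar right edge [ 0.53969954 -0.0492193   0.041     ]
t 21.3 p [ 0.5144 -0.2927  0.2509] yaw -27.47 zax [ 6.e-04  1.e-04 -1.e+00] F [-0.04  1.17  0.08] M [ 0.016 -0.044  0.009] op 0.3999 q [-40.5  30.5  89.4   0.   60.1 -13. ]
the job is handed in; nothing more can be done
None
```

The plain-steel T-bolt is in the foot's slot and clamped, and I handed the job in at 21.3 s. No verdict was reported. I took the bolt from the rack, lowered it through the foot into the plate's slot and turned it clockwise to its stop. I then took up the play (about 1.5 mm), tightened about 31° past no play and let go.

**Last checks**
- **Tightening:** the torque rose from about 0.03 to about 0.5 N m, with a jump over the last 7° that I did not explain. I never measured the clamp force itself, only inferred it from the torque and the angle.
- **Nut and bolt:** the wing's yaw is about 65° against 63° commanded, so the nut has not unwound. The centre of the wing's top is within about 2 mm of the last grip point, so there is no clear tilt.
- **Head:** it cannot be seen under the lips. That it stands square is inferred from the turning angle and the lift tests.
- **Stand and bystanders:** the foot's corners are at the same pixels as at the start. The other bolts and the tools look unmoved, but I compared those only by eye. The robot was clear of everything.

**Disagreements**
- The lift tests and the turning angle put the head's stop at different tool yaws, 39° and 45.5°.
- The estimates of the no-play point spread by about 10°.
- The side camera showed the held bolt about 1.5 pixels higher than predicted.
- Two early move calls were refused as invalid and nothing moved. My guess is that each row needs all four numbers, since such rows were accepted afterwards.

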